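# Tip the tote of grinding balls over the edge stop into the catch tray

### The job

Slide the blue tote along the white platform until its front is square and flush against the orange edge stop and hold it pressed there firmly (without ramming it) for a moment, so that you feel it bear on the stop; then tip it forward over the stop (the raised steel bar is its handle) without lifting it off, and lower it under control (do not let it fall) until it lies on its side on the steel chute and all five white balls have rolled out into the grey catch tray. Let go and leave the tote lying there; do not disturb the amber jar, the white bottle or the glass cup, and mind the glass shelf over the back of the platform.

Things in the scene. Friction and masses are not known exactly. Their poses are not given: they have to be found in the camera images.
- station: Fixed tipping station; place and yaw vary. Origin on the bench (z = 0) straight below the middle of the stop's inner face. Its +y is the tipping direction: platform, stop, chute, tray; x runs along the stop; z up. Slippery white platform (friction about 0.25), top 60 mm above the bench, x -160..160, y -260..0 mm. Rigid orange stop lip along x at y 0..8 mm, 8 mm above the platform.
- stop (a point): Middle of the top inner edge of the orange stop, station (0, 0, 68) mm, axes as the station's. The tote turns about this edge. From the stop's top outer edge (y = 8, z = 68 mm) a rigid flat steel chute, 240 mm wide, falls towards +y at 20 degrees below level, to y = 113, z = 30 mm.
- lip: The orange stop itself, a rigid fixed bar 300 mm along the station's x, y 0..8 mm, bench to z = 68 mm; origin and axes as the station's. It cannot be seen in the poses whether the tote really bears on it: push in slow small steps until the force along the push rises by about 8 N (sliding the tote takes only 1 to 3 N).
- shelf_edge (a point): Middle of the lower front edge of the rigid glass shelf over the back of the platform, station (0, -143, 333) mm; shelf x -130..130, y -205..-143; two 30 mm square posts at x +-115, y -220. The tote's bar starts about under this edge: a gripper held upright over the bar hits the shelf. Come in with the gripper's body leaning 25 to 45 degrees towards the station's +y.
- tray (a point): Centre of the inner floor of the grey catch tray on the bench, station (0, 205, 5) mm. Tray x -135..135, y 100..310 mm; side and far walls about 60 mm high, the wall under the chute's end 25 mm.
- tote: Loose open blue tote, 140 (x) x 110 (y) x 85 (z) mm outside, walls 4 mm, 0.28 to 0.49 kg plus balls. Origin at the centre of its underside, z up while upright, +y towards its front, which faces the stop. Starts upright on the platform, middle of its front 25 to 45 mm short of the stop and up to 0.25 rad out of square. Lying on its front on the chute it has turned 110 degrees.
- tote_bar (a point): Middle of the tote's handle, a rigid round steel bar 10 mm thick along the tote's x above its back wall: tote (0, -53, 122) mm, 37 mm above the rim, 106 mm free between its end straps; axes as the tote's. Pinched across its round section it swivels between the finger pads. With the tote at rest on the chute it is near station y 141, z 134 mm.
- tote_center (a point): Middle of the tote, half-way up (42.5 mm above its underside); axes as the tote's.
- tote_edge (a point): Middle of the tote's lower front edge, the edge that meets the stop: tote (0, 55, 0) mm; axes as the tote's.
- ball0_center (a point): centre of a white ceramic grinding ball, 22 mm diameter, 22 g, starts loose in the tote
- ball1_center (a point): centre of a white ceramic grinding ball, 22 mm diameter, 22 g, starts loose in the tote
- ball2_center (a point): centre of a white ceramic grinding ball, 22 mm diameter, 22 g, starts loose in the tote
- ball3_center (a point): centre of a white ceramic grinding ball, 22 mm diameter, 22 g, starts loose in the tote
- ball4_center (a point): centre of a white ceramic grinding ball, 22 mm diameter, 22 g, starts loose in the tote
- jar_mid (a point): middle of the small amber jar (34 mm wide, 60 mm high) that stands on the platform beside the tote, on the station's +x side; leave alone
- bottle_mid (a point): middle of the white bottle (60 mm wide, 140 mm high) on the bench beside the chute, station +x side; leave alone
- cup_mid (a point): middle of the glass cup (60 mm wide, 60 mm high) on the bench beside the catch tray, station -x side; leave alone
Not all that is in view belongs to the job. Of the things that look like the tote, the largest one is meant.

How it is judged:
By the outcome, as a careful person would: the job done as asked, in the order asked, and still so for the second after the job is handed in, with the robot touching nothing.
It also fails if it takes over 67 s, if anything falls off the work surface, if the arm or the gripper's body presses on something with over 40 N, if the wrist force passes 120 N, or if a joint passes its speed limit or range.

### The arm

A 6-joint arm with a two-finger parallel gripper is mounted at the origin on the work surface. World frame = base frame: x ahead of the robot, y to its left, z up, the work surface at z = 0. Lengths are in m, angles in rad, forces in N, time in s.
With the tool pointing down it reaches from about 0.35 to 0.725 m from the base axis. Payload 4.3 kg.
Tool frame: the origin (TCP) lies midway between the tips of the shut fingers; the grasp point (between the pads) lies behind it (r.pinch_z is the z of the grasp point in the tool frame, in m); z points along the fingers, x is the direction in which the jaws open and shut, and the axes are right-handed (so a half turn about z gives the same grasp; the last joint's range is limited). The gripper opens to 85 mm and grips with 20 to 120 N. Pads are 22 mm wide; open, the fingers measure 114 mm over their backs; the gripper's body (76 mm by 85 mm) begins 54 mm behind the grasp point. The pads swing forward as they close: fully open they stand 13 mm farther back than shut.
Start: joints at [1.138, 0.377, 0.081, 1.274, 0, 1.46], TCP at [0.182, 0.545, 0.231] pointing down, gripper open.
Joint ranges: [-2.72, 2.72], [-0.84, 1.66], [-1.02, 1.22], [-1.77, 2.12], [-1.37, 1.28], [-3.14, 3.14]. Speed limits (rad/s): [2.57, 2.57, 3.14, 3.14, 3.14, 3.14].

### API

Orientations are given as a unit quaternion [x, y, z, w].
In Python, from plant import r gives the robot as it stands.
- The arm moves only by the tool apply_moves, never from a script. Its argument "rows" is a list of rows, each a list of 3 entries, a list of its own where there are three numbers: the opening, from -1 (shut) to 1 (fully open), then the shift along the tool's x, y, z in m, then the turn about the tool's z in rad. A call has exactly 5 rows; each row shifts and turns the pose as measured when the row begins, along the tool's axes as they then stand; what a row does not reach is not made up. A row lasts 1/10 s, in which the tool goes at most 50 mm and 8.59 degrees, less where a joint would pass 70% of its speed; a pose out of reach is approached as far as the arm can. A call with a gripper value outside its range is refused whole. The fingers move at their own pace and stop on an object; the grip force is fixed at half the most. Time passes only in rows, so rows that do not move let the fingers close, or fill a call up. It gives the time, the measured TCP pose, the force and the opening at its end, in the units of the state.
- r.state(): the state, without advancing time (a new reading comes with each control period).
- r.grab_frame(name): name is "scene" or "top" or "wrist"; returns a dict with "color" (480x640x3 uint8, red, green, blue), "fx", "fy", "cx", "cy" (pixels), "origin" and "orientation" of the camera in the world; the wrist camera has in their place "T_tool_cam" (4x4, takes a point from camera to tool coordinates, whose origin is the TCP and whose axes are the tool frame's). Camera axes: x right, y up, looking along -z (the intrinsics and any distortion apply to the point x, -y, -z); pixel columns grow to the right and rows downward; lengths in m; the calibration is good to about 2 mm. A picture is of the moment at which its call begins: read the wrist's pose just before it. There is no depth.
- r.close_job(): hands the job in, once; it reports no verdict.
The state is a dict: "t": time; "q": joint angles; "joint_vel": joint speeds; "effort": joint torques, N m; "tool_pos": TCP position; "tcp_rot": TCP orientation; "contact_force": force on the tool from outside, world axes, zero at the start; "ft_torque": the same for the moment, N m; "gripper_width": opening from 0.0 (shut) to 1.0 (fully open).
Only numpy, scipy, OpenCV 4.12 (cv2) and the standard library are available. Lean on these libraries where they do the work, as an engineer would, in place of code of your own. Each camera call takes 0.05 s, during which the arm holds its last target.

## Working session

There is one attempt and no reset: what is moved stays moved. The work goes in short steps, Python scripts to look and compute and a tool call to move; the robot and the scene stay as the last step left them, time stands still between calls to the robot, and variables do not carry over. Pictures are saved under pics/ and viewed, and the job is handed in when it is done.

Besides the shell and the picture viewer there is one more tool, called after "Call:" as name(argument=value, ...), one argument or row to a line, values as JSON. apply_moves: Moves the arm, as the interface text tells. Its arguments: {"type":"object","properties":{"rows":{"type":"array","items":{"type":"array"}}},"required":["rows"]}

```bash
ls; mkdir -p pics
python3 - <<'E'
from plant import r
import cv2,json
print(r.state(), r.pinch_z)
for n in ("scene","top","wrist"):
    f=r.grab_frame(n); cv2.imwrite(f"pics/{n}0.png",f["color"][:,:,::-1]); print(n,{k:(v.tolist() if hasattr(v,'tolist') else v) for k,v in f.items() if k!="color"})
E
```

```text
pics
{'t': 0.0, 'q': array([1.13768046e+00, 3.78079180e-01, 7.95819986e-02, 1.27437574e+00,
       1.56296144e-05, 1.46050406e+00]), 'joint_vel': array([ 0.00128183,  0.00082467,  0.00048867,  0.00053104,  0.00015611,
       -0.00023227]), 'effort': array([ 1.50581818e-03, -4.63598192e+01,  2.69877505e+01,  2.04845140e-02,
        1.26603613e-04,  2.46485605e-06]), 'tool_pos': array([0.18211986, 0.54469305, 0.23033466]), 'tcp_rot': array([ 8.11555345e-01,  5.84274631e-01, -9.08129214e-04,  5.03410594e-04]), 'contact_force': array([ 0.22757007,  0.34465618, -0.20958339]), 'ft_torque': array([-0.02184597, -0.0120664 , -0.0501497 ]), 'gripper_width': 0.9989479834773468} -0.0187
scene {'fx': 445.0156864395943, 'fy': 445.0156864395943, 'cx': 316.93303175671923, 'cy': 240.97245979769818, 'origin': [1.2059719157136517, 0.010658039416319166, 0.9095563843810479], 'orientation': [0.2297554979003766, 0.2584641441779495, 0.6892569630742137, 0.6366580999348254]}
top {'fx': 604.010533634355, 'fy': 604.010533634355, 'cx': 311.62196607757073, 'cy': 237.74059432379147, 'origin': [0.44279932609992334, -0.04777837637995727, 1.468564542116477], 'orientation': [0.0385457424265846, -0.037464586164652376, -0.7004842830372311, 0.7116406394677801]}
wrist {'fx': 345.475485511519, 'fy': 345.475485511519, 'cx': 317.6568552869775, 'cy': 241.61219536500053, 'T_tool_cam': [[0.9999999425838901, 0.0002792508695863788, 0.00019196658096081134, 0.00011057837746308863], [0.0003242309039280806, -0.9531701612941141, -0.3024343540222796, -0.07782270088213647], [9.852176058393778e-05, 0.30243439889917356, -0.9531701971085533, -0.14299576427204147], [0.0, 0.0, 0.0, 1.0]]}
```

View pics/scene0.png

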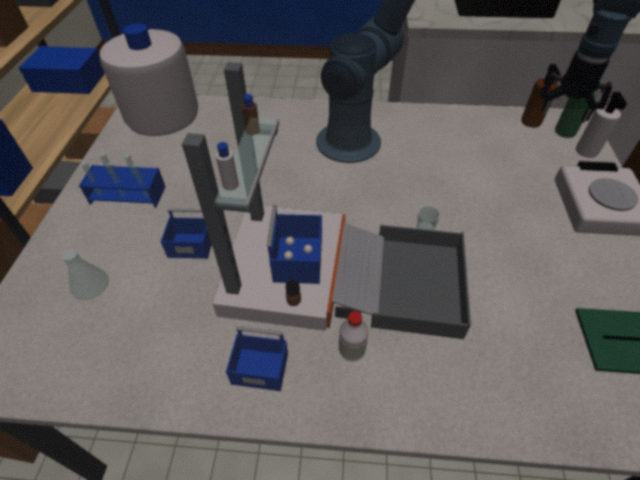

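View pics/top0.png

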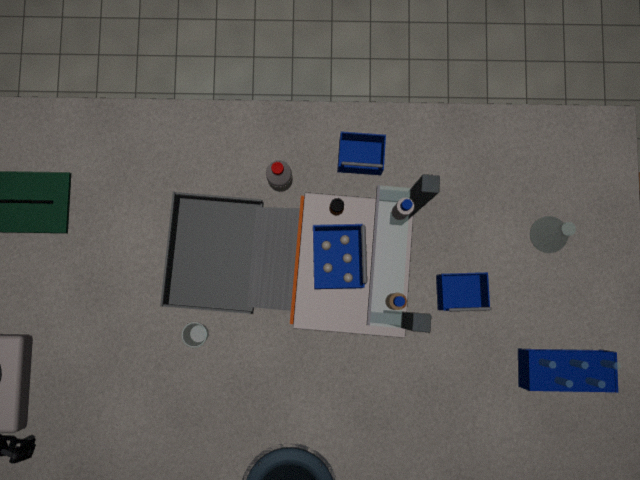

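View pics/wrist0.png

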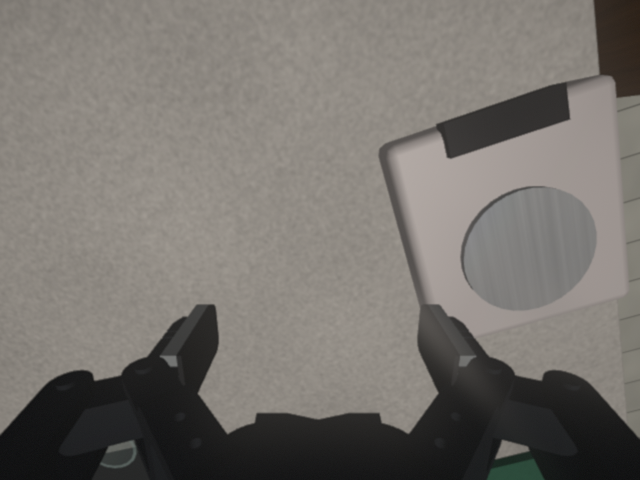

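```bash
cat > h.py <<'E'
import numpy as np, cv2
from scipy.spatial.transform import Rotation as R
def proj(f,P):
    P=np.atleast_2d(P); c=(P-np.array(f["origin"]))@R.from_quat(f["orientation"]).as_matrix()
    return np.c_[f["cx"]+f["fx"]*c[:,0]/-c[:,2], f["cy"]-f["fy"]*c[:,1]/-c[:,2]]
def back(f,uv,z):
    uv=np.atleast_2d(uv); d=np.c_[(uv[:,0]-f["cx"])/f["fx"],-(uv[:,1]-f["cy"])/f["fy"],-np.ones(len(uv))]
    d=d@R.from_quat(f["orientation"]).as_matrix().T; o=np.array(f["origin"])
    return o+d*((z-o[2])/d[:,2])[:,None]
def S2W(st,P): # st=x,y,yaw
    P=np.atleast_2d(P); c,s=np.cos(st[2]),np.sin(st[2])
    return np.c_[st[0]+c*P[:,0]-s*P[:,1], st[1]+s*P[:,0]+c*P[:,1], P[:,2]]
def W2S(st,P):
    P=np.atleast_2d(P); c,s=np.cos(st[2]),np.sin(st[2]); d=P-np.array([st[0],st[1],0])
    return np.c_[c*d[:,0]+s*d[:,1],-s*d[:,0]+c*d[:,1],P[:,2]]
E
python3 - <<'E'
import cv2
a=cv2.imread("pics/top0.png")[175:345,155:435]; cv2.imwrite("pics/topc.png",cv2.resize(a,None,fx=2.85,fy=2.85,interpolation=cv2.INTER_CUBIC))
a=cv2.imread("pics/scene0.png")[180:340,200:480]; cv2.imwrite("pics/scenec.png",cv2.resize(a,None,fx=2.85,fy=2.85,interpolation=cv2.INTER_CUBIC))
E
```

```text
(no output)
```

View pics/topc.png

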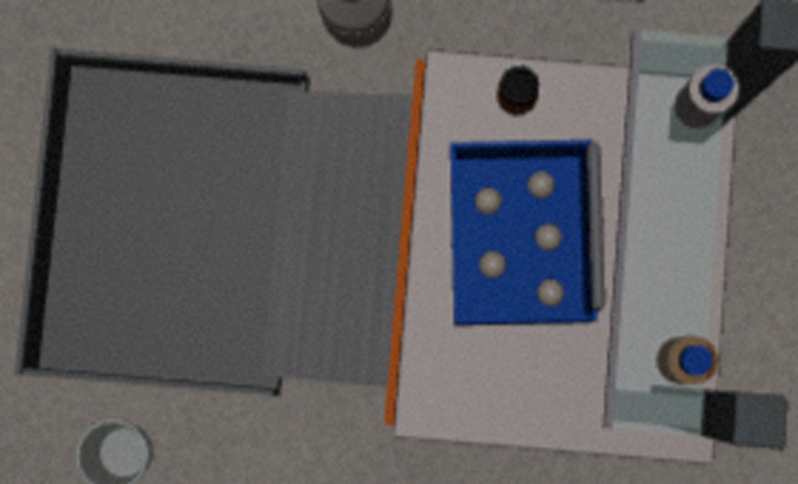

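View pics/scenec.png

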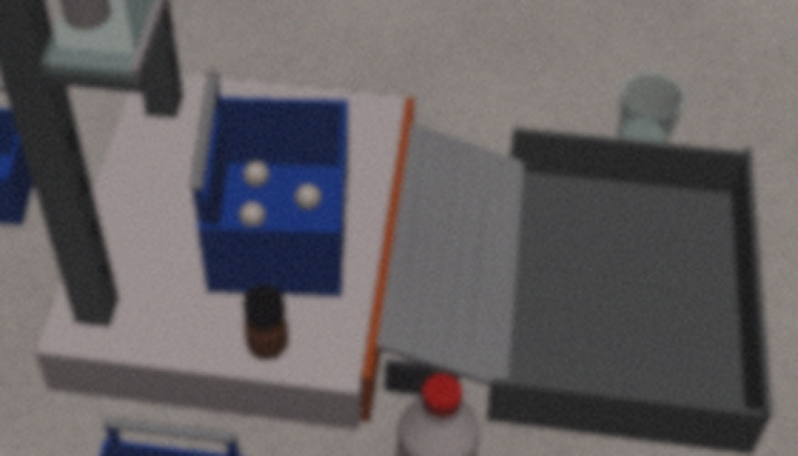

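```bash
cat > fit.py <<'E'
from h import *
from plant import r
from scipy.optimize import least_squares
import json
T=r.grab_frame("top"); S=r.grab_frame("scene")
k=2.85
tu=lambda x,y:(155+(x+.5)/k-.5,175+(y+.5)/k-.5); su=lambda x,y:(200+(x+.5)/k-.5,180+(y+.5)/k-.5)
st_obs=[(T,tu(426,59),(150,0,68)),(T,tu(396,424),(-150,0,68)),(T,tu(417,59),(150,8,68)),(T,tu(386,424),(-150,8,68)),
 (T,tu(428,52),(160,0,60)),(T,tu(396,435),(-160,0,60)),(T,tu(711,461),(-160,-260,60)),
 (S,su(42,355),(160,-260,60)),(S,su(360,394),(160,0,60)),(S,su(408,98),(-150,0,68))]
def res(p,obs,base=None):
    o=[]
    for f,uv,P in obs:
        W=S2W(p,np.array(P)/1e3) if base is None else S2W(p,np.array(P)/1e3+[0,0,.06])
        o+=list(proj(f,W)[0]-uv)
    return np.array(o)
a=least_squares(res,[.45,.05,0],args=(st_obs,),loss='soft_l1'); print(a.x,np.round(res(a.x,st_obs).reshape(-1,2),1).tolist())
to=[(T,tu(450,144),(70,55,85)),(T,tu(455,325),(-70,55,85)),(T,tu(597,321),(-70,-55,85)),(S,su(348,100),(-70,55,85)),(S,su(340,232),(70,55,85)),(S,su(200,224),(70,-55,85)),(S,su(340,294),(70,55,0)),(S,su(210,289),(70,-55,0))]
b=least_squares(res,[.45,-.05,0],args=(to,1),loss='soft_l1'); print(b.x,np.round(res(b.x,to).reshape(-1,2),1).tolist())
yaw=b.x[2]-a.x[2]; print("rel yaw",yaw)
fr=S2W(b.x,[0,.055,0.06]); bar=S2W(b.x,[0,-.053,.182]);print("front in st",W2S(a.x,fr),"bar st",W2S(a.x,bar),"bar W",bar)
json.dump(dict(st=a.x.tolist(),tote=b.x.tolist()),open("fit.json","w"))
# bar ends from top at z=.182
print("bar top px W",back(T,[tu(594,143),tu(598,305)],.187))
print("lip W",back(T,[tu(426,59),tu(396,424)],.068))
print("jar st",W2S(a.x,back(T,[tu(519,82)],.12)))
E
python3 fit.py
```

```text
[ 0.54433742 -0.01445173 -0.06210562] [[-0.6, -0.1], [-0.5, 0.3], [-0.9, -0.4], [-0.4, 0.0], [-1.0, -1.2], [-0.7, 0.7], [1.2, 0.4], [-4.1, -0.2], [-1.0, 0.1], [-2.0, -0.0]]
[ 0.54522661 -0.10225352  0.04147228] [[-0.8, 3.6], [-1.0, 1.0], [-2.7, 1.1], [-0.4, 16.3], [0.2, 15.8], [1.2, 17.3], [0.5, 14.7], [0.9, 15.1]]
rel yaw 0.10357789856273211
front in st [[ 0.00065035 -0.0328721   0.06      ]] bar st [[ 0.01181677 -0.14029328  0.182     ]] bar W [[ 0.54742401 -0.15520795  0.182     ]]
bar top px W [[ 0.61060343 -0.15436312  0.187     ]
 [ 0.48931546 -0.15814595  0.187     ]]
lip W [[ 0.69383338 -0.02528779  0.068     ]
 [ 0.39533852 -0.00622819  0.068     ]]
jar st [[ 0.12793961 -0.07791872  0.12      ]]
```

```bash
cat > ov.py <<'E'
from h import *
from plant import r
import json,sys
d=json.load(open("fit.json")); st,to=d["st"],d["tote"]
for n in ("top","scene"):
    f=r.grab_frame(n); im=f["color"][:,:,::-1].copy(); k=3
    x0,y0=(155,175) if n=="top" else (200,150)
    im=cv2.resize(im[y0:y0+195,x0:x0+265],None,fx=k,fy=k,interpolation=cv2.INTER_CUBIC)
    def ln(W,c):
        p=(proj(f,W)-[x0,y0]+.5)*k; cv2.polylines(im,[np.int32(p)],False,c,1,cv2.LINE_AA)
    m=1e-3
    ln(S2W(st,np.array([[160,0,60],[-160,0,60],[-160,-260,60],[160,-260,60],[160,0,60]])*m),(0,255,0))
    ln(S2W(st,np.array([[150,0,68],[-150,0,68],[-150,8,68],[150,8,68],[150,0,68]])*m),(0,255,255))
    ln(S2W(st,np.array([[120,8,68],[120,113,30],[-120,113,30],[-120,8,68]])*m),(255,255,0))
    ln(S2W(st,np.array([[130,-143,333],[-130,-143,333],[-130,-205,333],[130,-205,333],[130,-143,333]])*m),(255,0,255))
    for z in (60,145): ln(S2W(to,np.array([[70,55,z],[-70,55,z],[-70,-55,z],[70,-55,z],[70,55,z]])*m),(0,0,255))
    ln(S2W(to,np.array([[-57,-53,182],[57,-53,182]])*m),(255,255,255))
    cv2.imwrite(f"pics/ov_{n}{sys.argv[1]}.png",im)
E
python3 ov.py 1
```

```text
(no output)
```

View pics/ov_top1.png

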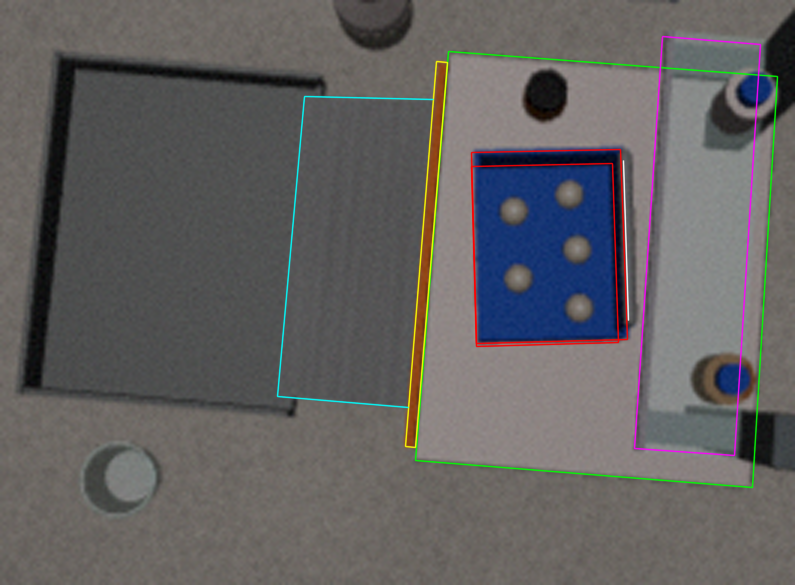

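View pics/ov_scene1.png

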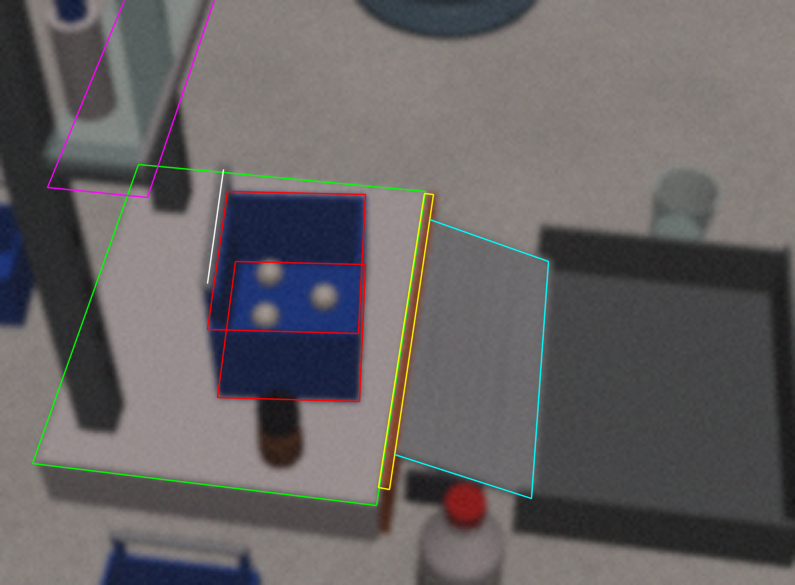

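Run:
```python
from h import *
from plant import r
f=r.grab_frame("scene")
print(back(f,[(533,124),(568,134),(590,152),(348,140)],0).round(3))
print(back(f,[(545,82),(578,95),(610,105)],.1).round(3))
a=f["color"][0:260,440:640,::-1]; cv2.imwrite("pics/right.png",cv2.resize(a,None,fx=2.3,fy=2.3))
```

```text
[[-0.145  0.629  0.   ]
 [-0.096  0.732  0.   ]
 [-0.003  0.775  0.   ]
 [-0.014  0.001  0.   ]]
[[-0.245  0.656  0.1  ]
 [-0.17   0.743  0.1  ]
 [-0.117  0.827  0.1  ]]
```

View pics/right.png

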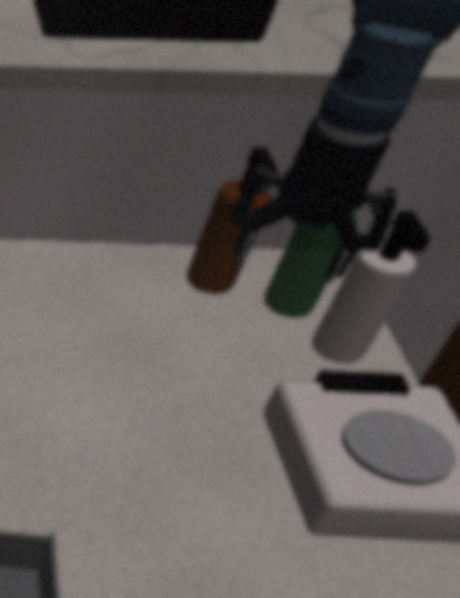

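Call:
apply_moves(
  rows=[
    [1, [-0.035, -0.02, -0.025], -0.05],
    [1, [-0.035, -0.025, -0.02], -0.05],
    [1, [-0.035, -0.03, -0.01], -0.05],
    [1, [-0.035, -0.03, 0], -0.05],
    [1, [-0.035, -0.03, 0], -0.05],
  ],
)

```text
t: 0.9
tool_pos: [0.0113, 0.4026, 0.2857]
tcp_rot: [0.732, 0.682, -0.0, -0.001]
contact_force: [-1.3, -0.1, -0.1]
gripper_width: 1.001
```

```bash
cat > s.py <<'E'
from h import *
from plant import r
s=r.state(); m=R.from_quat(s["tcp_rot"]).as_matrix()
print("t",round(s["t"],2),"q",s["q"].round(3).tolist(),"p",s["tool_pos"].round(4).tolist(),"F",s["contact_force"].round(1).tolist(),"w",round(s["gripper_width"],3))
print("x",m[:,0].round(3),"y",m[:,1].round(3),"z",m[:,2].round(3),"az",round(np.arctan2(*s["tool_pos"][1::-1]),3))
E
python3 s.py
```

```text
t 0.9 q [1.384, 0.016, -0.23, 1.325, 0.001, 1.454] p [0.0113, 0.4026, 0.2857] F [-1.3, -0.1, -0.1] w 1.001
x [0.071 0.998 0.   ] y [ 0.998 -0.071 -0.001] z [-0.001  0.    -1.   ] az 1.543
```

Call:
apply_moves(
  rows=[
    [1, [-0.03, -0.02, 0], 0],
    [1, [-0.04, -0.015, 0], 0],
    [1, [-0.05, -0.01, 0], 0],
    [1, [-0.05, 0, 0], 0],
    [1, [-0.05, 0, 0], 0],
  ],
)

```text
t: 1.4
tool_pos: [-0.0524, 0.184, 0.2856]
tcp_rot: [0.729, 0.684, 0.001, -0.003]
contact_force: [-0.2, 0.2, 1.9]
gripper_width: 0.996
```

```bash
python3 s.py
```

```text
t 1.4 q [1.506, -0.439, -0.565, 1.44, 0.003, 1.569] p [-0.0524, 0.184, 0.2856] F [-0.2, 0.2, 1.9] w 0.996
x [0.063 0.998 0.005] y [ 0.998 -0.063 -0.003] z [-0.003  0.005 -1.   ] az 1.848
```

Call:
apply_moves(
  rows=[
    [1, [0.01, 0.03, -0.035], 0],
    [1, [0.01, 0.03, -0.038], 0],
    [1, [0.012, 0.03, -0.038], 0],
    [1, [0.012, 0.03, -0.038], 0],
    [1, [0.012, 0.03, -0.038], 0],
  ],
)

```text
t: 1.9
tool_pos: [0.0941, 0.2119, 0.4599]
tcp_rot: [0.721, 0.693, -0.013, 0.005]
contact_force: [0.4, 1.3, 0.5]
gripper_width: 1.0
```

Call:
apply_moves(
  rows=[
    [1, [0, 0.042, -0.025], 0],
    [1, [0, 0.042, -0.025], 0],
    [1, [0, 0.042, -0.025], 0],
    [1, [-0.01, 0.042, -0.025], 0],
    [1, [-0.02, 0.04, -0.02], 0],
  ],
)

```text
t: 2.4
tool_pos: [0.3054, 0.1763, 0.5677]
tcp_rot: [0.72, 0.694, -0.001, 0.007]
contact_force: [-0.4, 0.0, -0.5]
gripper_width: 0.998
```

Call:
apply_moves(
  rows=[
    [1, [-0.048, 0.01, 0], 0],
    [1, [-0.048, 0.01, 0], 0],
    [1, [-0.048, 0.01, 0], 0],
    [1, [-0.048, 0.005, 0], 0],
    [1, [-0.048, 0, 0], 0],
  ],
)

```text
t: 2.9
tool_pos: [0.3394, -0.0712, 0.5687]
tcp_rot: [0.718, 0.696, -0.001, 0.007]
contact_force: [1.2, 0.6, -0.4]
gripper_width: 0.997
```

```bash
python3 s.py
```

```text
t 2.9 q [-0.383, 0.094, 0.643, 2.107, -0.008, -0.351] p [0.3394, -0.0712, 0.5687] F [1.2, 0.6, -0.4] w 0.997
x [ 0.032  0.999 -0.011] y [ 0.999 -0.032  0.009] z [ 0.008 -0.012 -1.   ] az -0.207
```

Call:
apply_moves(
  rows=[
    [1, [-0.047, 0, 0.008], 0],
    [1, [-0.047, -0.01, 0], 0],
    [1, [-0.047, -0.015, 0], 0],
    [1, [-0.042, -0.025, 0], 0],
    [1, [-0.035, -0.035, 0], 0],
  ],
)

```text
t: 3.4
tool_pos: [0.2473, -0.2942, 0.56]
tcp_rot: [0.719, 0.695, 0.0, 0.007]
contact_force: [0.0, -0.7, 0.7]
gripper_width: 0.997
```

Call:
apply_moves(
  rows=[
    [1, [-0.02, -0.045, 0], 0],
    [1, [-0.015, -0.045, 0], 0],
    [1, [-0.01, -0.045, 0], 0],
    [1, [-0.005, -0.045, 0], 0],
    [1, [0, -0.035, 0], 0],
  ],
)

```text
t: 3.9
tool_pos: [0.0225, -0.3424, 0.5555]
tcp_rot: [0.719, 0.695, 0.001, 0.005]
contact_force: [0.6, -0.4, 1.1]
gripper_width: 1.002
```

```bash
python3 s.py
```

```text
t 3.9 q [-1.698, 0.067, 0.567, 2.066, 0.008, -1.663] p [0.0225, -0.3424, 0.5555] F [0.6, -0.4, 1.1] w 1.002
x [ 0.035  0.999 -0.006] y [ 0.999 -0.035  0.008] z [ 0.007 -0.006 -1.   ] az -1.505
```

Now ask for upward motion past the wrist-pitch limit to see whether the tool tips.

Call:
apply_moves(
  rows=[
    [1, [0, 0.005, -0.04], 0],
    [1, [0, 0, -0.05], 0],
    [1, [0, 0, -0.05], 0],
    [1, [0, 0, -0.05], 0],
    [1, [0, 0, -0.05], 0],
  ],
)

```text
t: 4.4
tool_pos: [0.0236, -0.323, 0.6186]
tcp_rot: [0.72, 0.689, -0.06, 0.054]
contact_force: [-0.3, 0.2, -0.4]
gripper_width: 0.997
```

```bash
python3 s.py
```

```text
t 4.4 q [-1.703, 0.001, 0.706, 2.115, 0.008, -1.657] p [0.0236, -0.323, 0.6186] F [-0.3, 0.2, -0.4] w 0.997
x [ 0.044  0.986 -0.161] y [ 0.999 -0.045 -0.006] z [-0.013 -0.16  -0.987] az -1.498
```

Call:
apply_moves(
  rows=[
    [1, [-0.02, 0, -0.045], 0],
    [1, [-0.02, 0, -0.045], 0],
    [1, [-0.02, 0, -0.045], 0],
    [1, [-0.025, 0, -0.043], 0],
    [1, [-0.025, 0, -0.043], 0],
  ],
)

```text
t: 4.9
tool_pos: [0.0284, -0.3675, 0.6816]
tcp_rot: [0.708, 0.684, -0.133, 0.116]
contact_force: [0.4, -0.4, 0.2]
gripper_width: 1.002
```

```bash
python3 s.py
```

```text
t 4.9 q [-1.67, 0.051, 0.95, 2.115, 0.005, -1.635] p [0.0284, -0.3675, 0.6816] F [0.4, -0.4, 0.2] w 1.002
x [ 0.029  0.937 -0.348] y [ 0.999 -0.038 -0.018] z [-0.03  -0.347 -0.937] az -1.494
```

Call:
apply_moves(
  rows=[
    [1, [-0.025, 0.002, -0.043], 0],
    [1, [-0.025, 0, -0.043], 0],
    [1, [-0.025, 0, -0.043], 0],
    [1, [-0.03, 0, -0.04], 0],
    [1, [-0.03, 0, -0.04], 0],
  ],
)

```text
t: 5.4
tool_pos: [0.0364, -0.3869, 0.7471]
tcp_rot: [0.688, 0.673, -0.202, 0.18]
contact_force: [0.1, -0.1, -0.9]
gripper_width: 1.0
```

```bash
python3 s.py
```

```text
t 5.4 q [-1.641, 0.076, 1.169, 2.115, 0.001, -1.618] p [0.0364, -0.3869, 0.7471] F [0.1, -0.1, -0.9] w 1.0
x [ 0.013  0.853 -0.521] y [ 0.999 -0.03  -0.024] z [-0.036 -0.52  -0.853] az -1.477
```

```bash
cat > g.py <<'E'
# usage: g.py x y z [x y z ...] : tool-frame shift to each TCP world waypoint, and number of 45mm rows
from h import *
from plant import r
import sys
s=r.state(); m=R.from_quat(s["tcp_rot"]).as_matrix(); p=s["tool_pos"]
for w in np.array(list(map(float,sys.argv[1:]))).reshape(-1,3):
    d=m.T@(w-p); n=int(np.ceil(np.linalg.norm(d)/.047)); print(w,"tool d",d.round(4),"rows",n,"each",(d/n).round(4)); p=w
E
python3 g.py .25 -.15 .68 .45 -.0 .5 .554 -.061 .36
python3 - <<'E'
from h import *
from plant import r
import json
st=json.load(open("fit.json"))["st"]; f=r.grab_frame("scene")
for z in (.333,.4,.5,.6): print(z,proj(f,S2W(st,[[.115,-.22,z],[-.115,-.22,z]])).round(0).tolist())
E
```

```text
[ 0.25 -0.15  0.68] tool d [ 0.2399  0.208  -0.0737] rows 7 each [ 0.0343  0.0297 -0.0105]
[ 0.45 -0.    0.5 ] tool d [0.2244 0.1997 0.0683] rows 7 each [0.0321 0.0285 0.0098]
[ 0.554 -0.061  0.36 ] tool d [0.0222 0.1091 0.1475] rows 4 each [0.0056 0.0273 0.0369]
0.333 [[210.0, 205.0], [242.0, 131.0]]
0.4 [[202.0, 178.0], [237.0, 103.0]]
0.5 [[189.0, 129.0], [229.0, 56.0]]
0.6 [[172.0, 68.0], [219.0, 0.0]]
```

Call:
apply_moves(
  rows=[
    [1, [0.034, 0.03, -0.01], 0],
    [1, [0.034, 0.03, -0.01], 0],
    [1, [0.034, 0.03, -0.01], 0],
    [1, [0.034, 0.03, -0.01], 0],
    [1, [0.034, 0.03, -0.01], 0],
  ],
)

```text
t: 5.95
tool_pos: [0.1669, -0.2461, 0.7057]
tcp_rot: [0.694, 0.667, -0.203, 0.182]
contact_force: [0.2, -0.2, -0.6]
gripper_width: 1.004
```

```bash
python3 s.py; python3 g.py .25 -.15 .68 .45 -.0 .5 .554 -.061 .36
```

```text
t 5.95 q [-0.764, -0.097, 0.792, 2.086, -0.416, -0.804] p [0.1669, -0.2461, 0.7057] F [0.2, -0.2, -0.6] w 1.004
x [ 0.029  0.851 -0.524] y [ 0.999 -0.045 -0.018] z [-0.038 -0.523 -0.851] az -0.975
[ 0.25 -0.15  0.68] tool d [ 0.0977  0.0792 -0.0316] rows 3 each [ 0.0326  0.0264 -0.0105]
[ 0.45 -0.    0.5 ] tool d [0.2278 0.1962 0.0671] rows 7 each [0.0325 0.028  0.0096]
[ 0.554 -0.061  0.36 ] tool d [0.0245 0.1091 0.1471] rows 4 each [0.0061 0.0273 0.0368]
```

Call:
apply_moves(
  rows=[
    [0.2, [0.034, 0.028, -0.008], 0],
    [0.2, [0.034, 0.028, -0.008], 0],
    [0.2, [0.034, 0.028, -0.005], 0],
    [0.2, [0.033, 0.028, 0.01], 0],
    [0.2, [0.033, 0.028, 0.01], 0],
  ],
)

```text
t: 6.45
tool_pos: [0.3053, -0.115, 0.6032]
tcp_rot: [0.688, 0.67, -0.195, 0.197]
contact_force: [0.1, -0.6, 0.4]
gripper_width: 0.599
```

Call:
apply_moves(
  rows=[
    [0.2, [0.033, 0.028, 0.01], 0],
    [0.2, [0.033, 0.028, 0.01], 0],
    [0.2, [0.033, 0.028, 0.01], 0],
    [0.2, [0.03, 0.028, 0.015], 0],
    [0.2, [0.02, 0.03, 0.03], 0],
  ],
)

```text
t: 6.95
tool_pos: [0.4528, -0.0203, 0.459]
tcp_rot: [0.683, 0.676, -0.191, 0.201]
contact_force: [0.3, -0.4, -0.2]
gripper_width: 0.598
```

```bash
python3 s.py; python3 g.py  .554 -.061 .337
```

```text
t 6.95 q [0.177, 0.219, 0.328, 1.778, -0.553, 0.216] p [0.4528, -0.0203, 0.459] F [0.3, -0.4, -0.2] w 0.598
x [ 0.014  0.847 -0.532] y [ 1.    -0.006  0.017] z [ 0.011 -0.532 -0.847] az -0.045
[ 0.554 -0.061  0.337] tool d [0.0318 0.0994 0.126 ] rows 4 each [0.008  0.0248 0.0315]
```

Call:
apply_moves(
  rows=[
    [0.2, [0.008, 0.025, 0.031], 0.01],
    [0.2, [0.008, 0.025, 0.031], 0.01],
    [0.2, [0.008, 0.025, 0.031], 0.01],
    [0.2, [0.008, 0.025, 0.031], 0.01],
    [0.2, [0, 0, 0], 0],
  ],
)

```text
t: 7.45
tool_pos: [0.5575, -0.0558, 0.3292]
tcp_rot: [0.693, 0.666, -0.187, 0.203]
contact_force: [-0.4, -0.4, -1.0]
gripper_width: 0.601
```

```bash
python3 s.py; python3 g.py .5467 -.165 .166
python3 - <<'E'
from plant import r
import cv2
for n in ("wrist","scene","top"):
    f=r.grab_frame(n); cv2.imwrite(f"pics/{n}1.png",f["color"][:,:,::-1])
E
```

```text
t 7.45 q [0.082, 0.361, 0.187, 1.434, -0.557, 0.131] p [0.5575, -0.0558, 0.3292] F [-0.4, -0.4, -1.0] w 0.601
x [ 0.042  0.848 -0.529] y [ 0.999 -0.03   0.032] z [ 0.011 -0.53  -0.848] az -0.1
[ 0.5467 -0.165   0.166 ] tool d [-0.0068 -0.0127  0.1962] rows 5 each [-0.0014 -0.0025  0.0392]
```

View pics/wrist1.png

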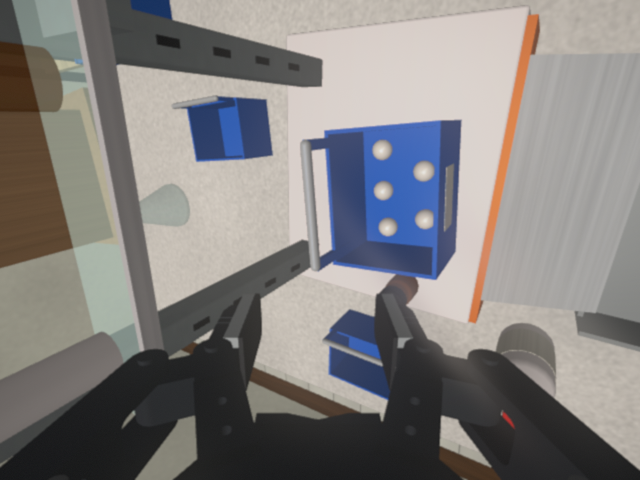

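View pics/scene1.png

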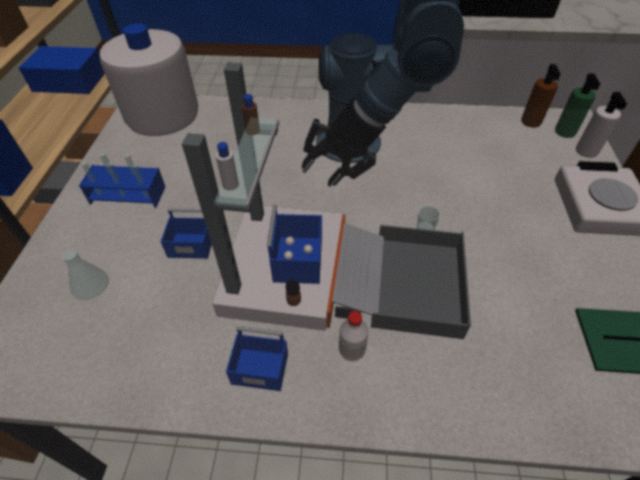

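```bash
cat > w.py <<'E'
from h import *
from plant import r
import sys
def wf(s,f):
    M=R.from_quat(s["tcp_rot"]).as_matrix(); Tc=np.array(f["T_tool_cam"])
    f=dict(f); f["origin"]=M@Tc[:3,3]+s["tool_pos"]; u,_,v=np.linalg.svd(M@Tc[:3,:3]); f["orientation"]=R.from_matrix(u@v).as_quat(); return f
E
python3 - <<'E'
from w import *
import json
d=json.load(open("fit.json")); st,to=d["st"],d["tote"]
s=r.state(); f=wf(s,r.grab_frame("wrist"))
B=back(f,[(307,146),(316,265)],.182); print("bar",B.round(4).tolist(),"mid",B.mean(0).round(4),"len",np.linalg.norm(B[1]-B[0]),"head",np.arctan2(*(B[1]-B[0])[1::-1]))
print("fit bar",S2W(to,[[-.057,-.053,.182],[.057,-.053,.182]]).round(4).tolist())
L=back(f,[(530,14),(473,321)],.068); print("lip inner",W2S(st,L).round(4))
C=back(f,[(460,122),(437,278),(326,131)],.145);
to=np.array(to);print("rim",W2S(to,C).round(4))
E
```

```text
bar [[0.4944, -0.1589, 0.182], [0.6112, -0.1556, 0.182]] mid [ 0.5528 -0.1572  0.182 ] len 0.11683487380093119 head 0.02807141954312009
fit bar [[0.4905, -0.1576, 0.182], [0.6044, -0.1528, 0.182]]
lip inner [[-0.1493  0.0046  0.068 ]
 [ 0.1545  0.0062  0.068 ]]
rim [[-0.0628  0.0696  0.145 ]
 [ 0.0753  0.0547  0.145 ]
 [-0.0649 -0.0552  0.145 ]]
```

Call:
apply_moves(
  rows=[
    [0.2, [-0.002, -0.003, 0.036], 0],
    [0.2, [-0.002, -0.003, 0.036], 0],
    [0.2, [-0.002, -0.003, 0.036], 0],
    [0.2, [0, -0.001, 0.03], 0],
    [0.2, [0, 0, 0.01], 0],
  ],
)

```text
t: 8.15
tool_pos: [0.5549, -0.1361, 0.2235]
tcp_rot: [0.692, 0.667, -0.175, 0.214]
contact_force: [0.3, 0.2, -0.5]
gripper_width: 0.601
```

```bash
python3 s.py; python3 g.py .549 -.166 .166
python3 - <<'E'
from plant import r
import cv2
for n in ("wrist",):
    f=r.grab_frame(n); cv2.imwrite(f"pics/{n}2.png",f["color"][:,:,::-1])
E
```

```text
t 8.15 q [-0.065, 0.308, -0.165, 1.006, -0.553, -0.053] p [0.5549, -0.1361, 0.2235] F [0.3, 0.2, -0.5] w 0.601
x [ 0.05   0.848 -0.528] y [ 0.998 -0.019  0.064] z [ 0.044 -0.53  -0.847] az -0.241
[ 0.549 -0.166  0.166] tool d [ 0.0047 -0.009   0.0643] rows 2 each [ 0.0024 -0.0045  0.0321]
```

View pics/wrist2.png

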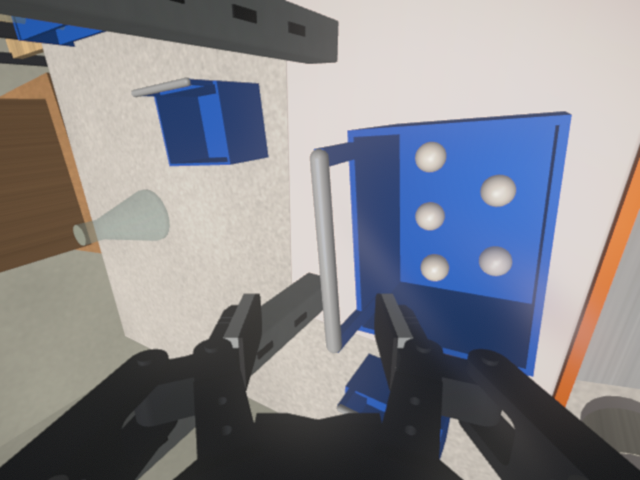

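Run:
```python
from w import *
s=r.state(); f=wf(s,r.grab_frame("wrist"))
B=back(f,[(320,159),(333,343)],.182); print("bar",B.round(4).tolist(),"mid",B.mean(0).round(4),"len",np.linalg.norm(B[1]-B[0]),"head",np.arctan2(*(B[1]-B[0])[1::-1]))
M=R.from_quat(s["tcp_rot"]).as_matrix()
print("bar mid in tool",(M.T@(B.mean(0)-s["tool_pos"])).round(4), "want z",r.pinch_z)
```

```text
bar [[0.4927, -0.157, 0.182], [0.6072, -0.1538, 0.182]] mid [ 0.55   -0.1554  0.182 ] len 0.1145200850890823 head 0.027816630489976943
bar mid in tool [ 0.0054 -0.0072  0.0449] want z -0.0187
```

Call:
apply_moves(
  rows=[
    [0.2, [0.002, -0.003, 0.02], 0],
    [0.2, [0.002, -0.003, 0.02], 0],
    [0.2, [0.001, -0.001, 0.016], 0],
    [0.2, [0, 0, 0.009], 0],
    [0.2, [0, 0, 0.003], 0],
  ],
)

```text
t: 8.75
tool_pos: [0.5585, -0.1649, 0.1746]
tcp_rot: [0.692, 0.667, -0.168, 0.222]
contact_force: [-0.9, 0.1, 0.5]
gripper_width: 0.599
```

```bash
python3 s.py
python3 - <<'E'
from w import *
s=r.state(); 
M=R.from_quat(s["tcp_rot"]).as_matrix()
print("bar mid in tool",(M.T@(np.array([.55,-.1554,.182])-s["tool_pos"])).round(4), "want z",r.pinch_z)
f=r.grab_frame("wrist"); cv2.imwrite(f"pics/wrist3.png",f["color"][:,:,::-1])
E
```

```text
t 8.75 q [-0.118, 0.322, -0.283, 0.818, -0.546, -0.122] p [0.5585, -0.1649, 0.1746] F [-0.9, 0.1, 0.5] w 0.599
x [ 0.055  0.847 -0.528] y [ 0.996 -0.013  0.084] z [ 0.064 -0.531 -0.845] az -0.287
bar mid in tool [ 0.0037 -0.008  -0.0118] want z -0.0187
```

View pics/wrist3.png

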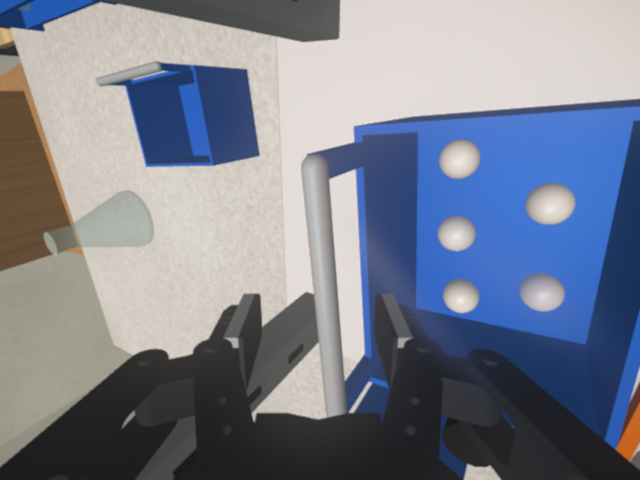

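Call:
apply_moves(
  rows=[
    [0.2, [0.002, -0.004, 0.004], 0],
    [0.1, [0.001, -0.004, 0.004], 0],
    [-0.3, [0, 0, 0], 0],
    [-0.4, [0, 0, 0], 0],
    [-0.5, [0, 0, 0], 0],
  ],
)

```text
t: 9.3
tool_pos: [0.5526, -0.1657, 0.168]
tcp_rot: [0.691, 0.667, -0.166, 0.224]
contact_force: [0.1, 0.9, -0.6]
gripper_width: 0.251
```

```bash
python3 s.py
python3 - <<'E'
from w import *
f=r.grab_frame("wrist"); cv2.imwrite(f"pics/wrist4.png",f["color"][:,:,::-1])
E
```

```text
t 9.3 q [-0.121, 0.312, -0.316, 0.787, -0.546, -0.128] p [0.5526, -0.1657, 0.168] F [0.1, 0.9, -0.6] w 0.251
x [ 0.056  0.847 -0.528] y [ 0.996 -0.011  0.088] z [ 0.069 -0.531 -0.844] az -0.291
```

View pics/wrist4.png

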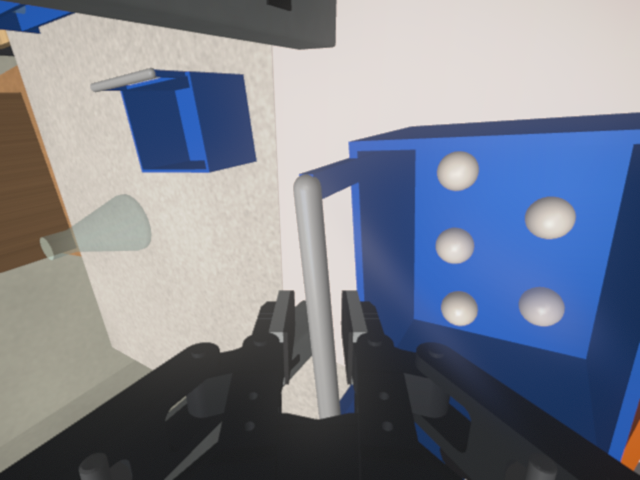

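Call:
apply_moves(
  rows=[
    [-0.7, [0, 0, 0], 0],
    [-0.8, [0, 0, 0], 0],
    [-1, [0, 0, 0], 0],
    [-1, [0, 0, 0], 0],
    [-1, [0, 0, 0], 0],
  ],
)

```text
t: 9.85
tool_pos: [0.5524, -0.1657, 0.1681]
tcp_rot: [0.691, 0.667, -0.167, 0.224]
contact_force: [0.3, -0.1, 0.3]
gripper_width: 0.091
```

```bash
python3 s.py
python3 - <<'E'
from w import *
f=r.grab_frame("wrist"); cv2.imwrite(f"pics/wrist5.png",f["color"][:,:,::-1])
f=r.grab_frame("top"); cv2.imwrite(f"pics/top5.png",cv2.resize(f["color"][165:345,180:440,::-1],None,fx=3,fy=3,interpolation=2))
E
```

```text
t 9.85 q [-0.12, 0.313, -0.315, 0.789, -0.547, -0.129] p [0.5524, -0.1657, 0.1681] F [0.3, -0.1, 0.3] w 0.091
x [ 0.055  0.847 -0.529] y [ 0.996 -0.01   0.086] z [ 0.068 -0.532 -0.844] az -0.292
```

View pics/wrist5.png

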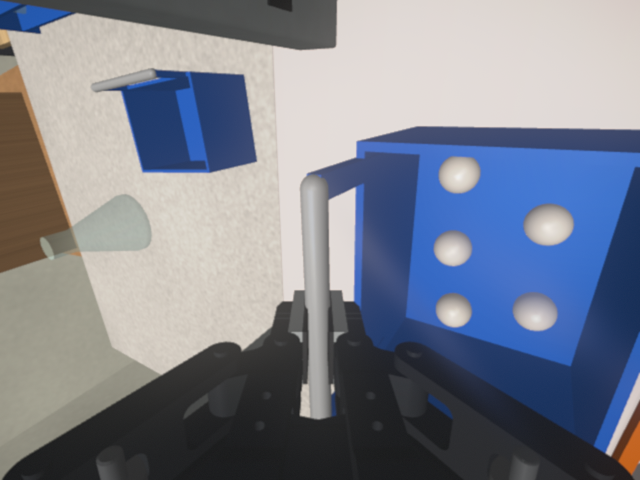

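View pics/top5.png

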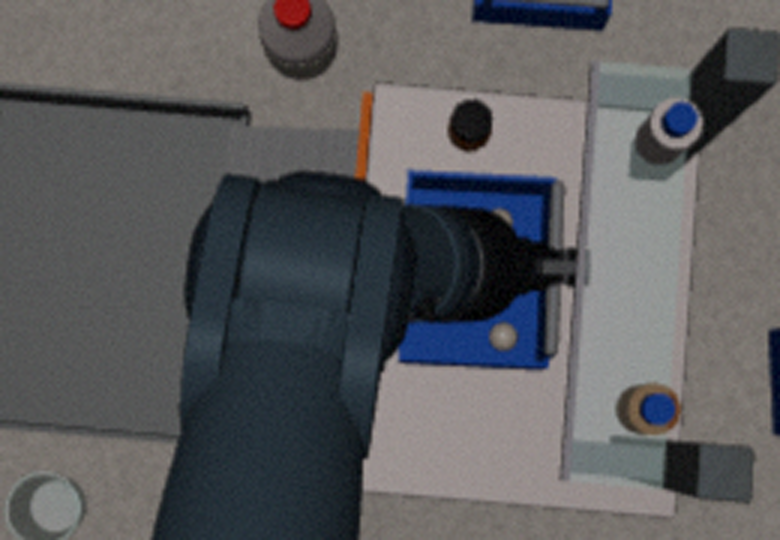

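Call:
apply_moves(
  rows=[
    [-1, [0.0034, 0.0002, -0.0021], 0.008],
    [-1, [0.0034, 0.0002, -0.0021], 0.008],
    [-1, [0.0034, 0.0002, -0.0021], 0.008],
    [-1, [0.0034, 0.0002, -0.0021], 0.008],
    [-1, [0.0034, 0.0002, -0.0021], 0],
  ],
)

```text
t: 10.45
tool_pos: [0.5534, -0.1462, 0.1689]
tcp_rot: [0.702, 0.654, -0.165, 0.228]
contact_force: [-0.6, -1.9, 1.3]
gripper_width: 0.095
```

```bash
python3 s.py
```

```text
t 10.45 q [-0.081, 0.322, -0.3, 0.819, -0.557, -0.047] p [0.5534, -0.1462, 0.1689] F [-0.6, -1.9, 1.3] w 0.095
x [ 0.09   0.844 -0.53 ] y [ 0.994 -0.04   0.104] z [ 0.066 -0.536 -0.842] az -0.258
```

Run:
```python
from w import *
f=r.grab_frame("wrist"); cv2.imwrite(f"pics/wrist6.png",f["color"][:,:,::-1])
f=r.grab_frame("top"); cv2.imwrite(f"pics/top6.png",cv2.resize(f["color"][195:315,260:420,::-1],None,fx=5,fy=5,interpolation=2))
```

```text
(no output)
```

View pics/top6.png

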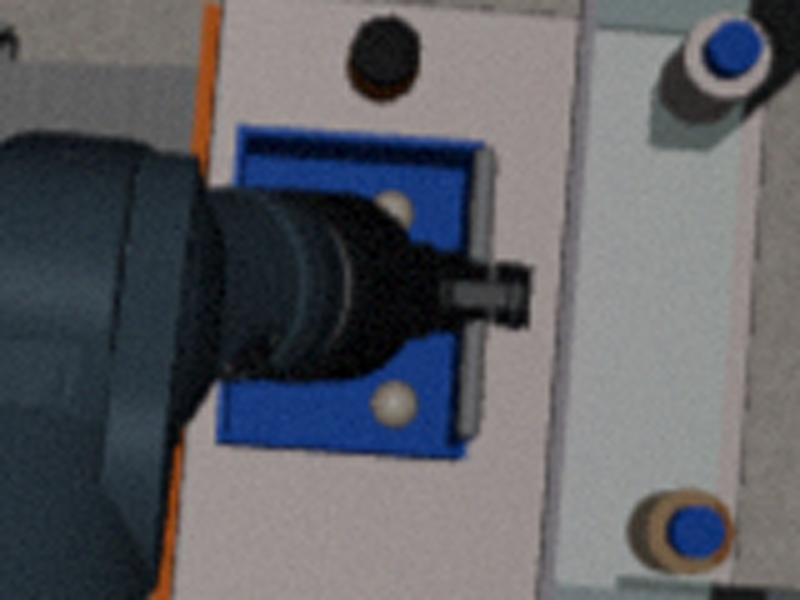

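View pics/wrist6.png

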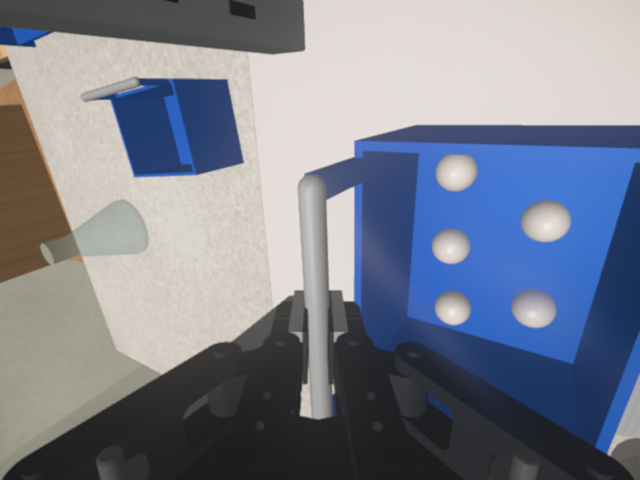

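Call:
apply_moves(
  rows=[
    [-1, [0.0017, 0, -0.001], 0.002],
    [-1, [0.0017, 0, -0.001], 0.002],
    [-1, [0.0017, 0, -0.001], 0.002],
    [-1, [0.0017, 0, -0.001], 0],
    [-1, [0.0017, 0, -0.001], 0],
  ],
)

```text
t: 11.05
tool_pos: [0.5542, -0.1358, 0.169]
tcp_rot: [0.704, 0.652, -0.164, 0.229]
contact_force: [-0.0, -2.7, 1.9]
gripper_width: 0.088
```

```bash
python3 s.py
```

```text
t 11.05 q [-0.061, 0.327, -0.293, 0.833, -0.56, -0.018] p [0.5542, -0.1358, 0.169] F [-0.0, -2.7, 1.9] w 0.088
x [ 0.096  0.843 -0.529] y [ 0.993 -0.045  0.108] z [ 0.067 -0.536 -0.841] az -0.24
```

Call:
apply_moves(
  rows=[
    [-1, [0.0008, 0, -0.0005], 0],
    [-1, [0.0008, 0, -0.0005], 0],
    [-1, [0.0008, 0, -0.0005], 0],
    [-1, [0.0005, 0, -0.0003], 0],
    [-1, [0, 0, 0], 0],
  ],
)

```text
t: 11.55
tool_pos: [0.5546, -0.132, 0.169]
tcp_rot: [0.704, 0.652, -0.164, 0.229]
contact_force: [0.7, -2.0, 1.7]
gripper_width: 0.093
```

```bash
python3 s.py
```

```text
t 11.55 q [-0.054, 0.329, -0.29, 0.839, -0.561, -0.01] p [0.5546, -0.132, 0.169] F [0.7, -2.0, 1.7] w 0.093
x [ 0.096  0.843 -0.529] y [ 0.993 -0.045  0.108] z [ 0.067 -0.536 -0.841] az -0.234
```

Call:
apply_moves(
  rows=[
    [-1, [0.0009, 0, -0.0005], 0],
    [-1, [0.0009, 0, -0.0005], 0],
    [-1, [0.0006, 0, -0.0004], 0],
    [-1, [0.0005, 0, -0.0003], 0],
    [-1, [0, 0, 0], 0],
  ],
)

```text
t: 12.05
tool_pos: [0.5537, -0.1304, 0.1694]
tcp_rot: [0.704, 0.651, -0.166, 0.23]
contact_force: [-0.3, -4.2, 1.5]
gripper_width: 0.09
```

```bash
python3 s.py
```

```text
t 12.05 q [-0.049, 0.331, -0.288, 0.844, -0.566, -0.001] p [0.5537, -0.1304, 0.1694] F [-0.3, -4.2, 1.5] w 0.09
x [ 0.098  0.84  -0.533] y [ 0.993 -0.048  0.107] z [ 0.065 -0.54  -0.839] az -0.231
```

Call:
apply_moves(
  rows=[
    [-1, [0.0009, 0, -0.0004], 0],
    [-1, [0.0009, 0, -0.0004], 0],
    [-1, [0.0009, 0, -0.0004], 0],
    [-1, [0, 0, 0], 0],
    [-1, [0, 0, 0], 0],
  ],
)

```text
t: 12.55
tool_pos: [0.5536, -0.1297, 0.1701]
tcp_rot: [0.704, 0.65, -0.168, 0.231]
contact_force: [-0.5, -4.5, 1.3]
gripper_width: 0.091
```

```bash
python3 s.py
python3 - <<'E'
from w import *
f=r.grab_frame("wrist"); cv2.imwrite(f"pics/wrist7.png",f["color"][:,:,::-1])
f=r.grab_frame("top"); cv2.imwrite(f"pics/top7.png",cv2.resize(f["color"][195:315,260:420,::-1],None,fx=5,fy=5,interpolation=2))
E
```

```text
t 12.55 q [-0.045, 0.332, -0.286, 0.848, -0.572, 0.006] p [0.5536, -0.1297, 0.1701] F [-0.5, -4.5, 1.3] w 0.091
x [ 0.1    0.837 -0.538] y [ 0.993 -0.049  0.107] z [ 0.063 -0.545 -0.836] az -0.23
```

View pics/top7.png

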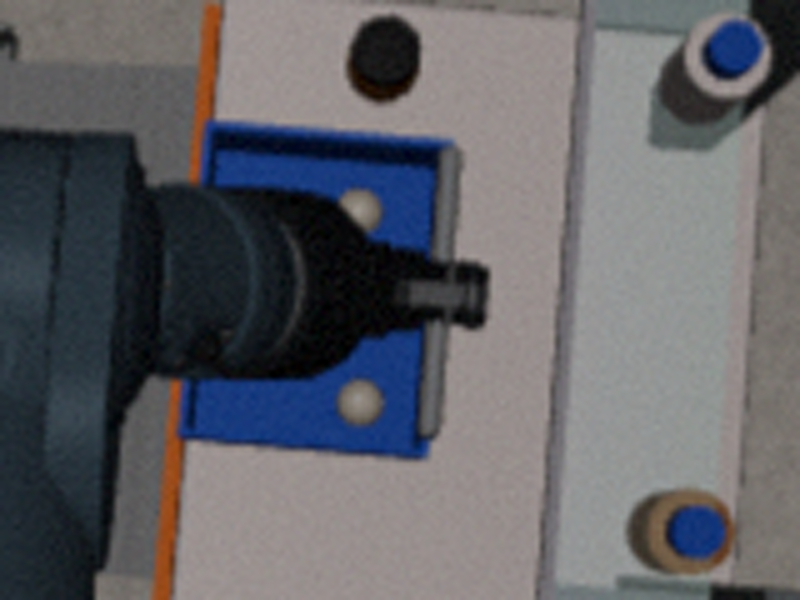

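View pics/wrist7.png

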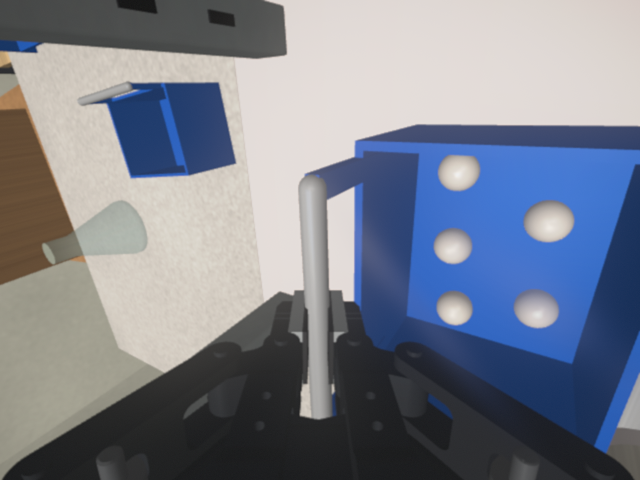

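Call:
apply_moves(
  rows=[
    [-1, [0.0013, -0.0001, 0.0002], 0],
    [-1, [0.0017, -0.0001, 0.0003], 0],
    [-1, [0.002, -0.0001, 0.0003], 0],
    [-1, [0.002, -0.0001, 0.0003], 0],
    [-1, [0.002, -0.0001, 0.0003], 0],
  ],
)

```text
t: 13.15
tool_pos: [0.5543, -0.1297, 0.1701]
tcp_rot: [0.704, 0.646, -0.174, 0.239]
contact_force: [-2.2, -9.1, 5.8]
gripper_width: 0.09
```

```bash
python3 s.py
```

```text
t 13.15 q [-0.035, 0.338, -0.286, 0.846, -0.593, 0.021] p [0.5543, -0.1297, 0.1701] F [-2.2, -9.1, 5.8] w 0.09
x [ 0.105  0.826 -0.554] y [ 0.992 -0.052  0.111] z [ 0.063 -0.561 -0.825] az -0.23
```

Call:
apply_moves(
  rows=[
    [-1, [0.0025, -0.0001, 0.0003], 0],
    [-1, [0.0027, -0.0001, 0.0003], 0],
    [-1, [0.0027, -0.0001, 0.0003], 0],
    [-1, [0.0027, -0.0001, 0.0003], 0],
    [-1, [0.0027, -0.0001, 0.0003], 0],
  ],
)

```text
t: 13.65
tool_pos: [0.5549, -0.1295, 0.1706]
tcp_rot: [0.703, 0.641, -0.183, 0.249]
contact_force: [-2.3, -9.6, 7.3]
gripper_width: 0.088
```

```bash
python3 s.py; cp fit.json x.json
python3 - <<'E'
from w import *
f=r.grab_frame("top"); cv2.imwrite(f"pics/top8.png",cv2.resize(f["color"][195:315,260:420,::-1],None,fx=5,fy=5,interpolation=2))
f=r.grab_frame("scene"); cv2.imwrite(f"pics/scene8.png",cv2.resize(f["color"][180:340,200:460,::-1],None,fx=3,fy=3,interpolation=2))
E
```

```text
t 13.65 q [-0.021, 0.348, -0.285, 0.846, -0.623, 0.042] p [0.5549, -0.1295, 0.1706] F [-2.3, -9.6, 7.3] w 0.088
x [ 0.112  0.809 -0.577] y [ 0.992 -0.055  0.115] z [ 0.062 -0.585 -0.809] az -0.229
```

View pics/top8.png

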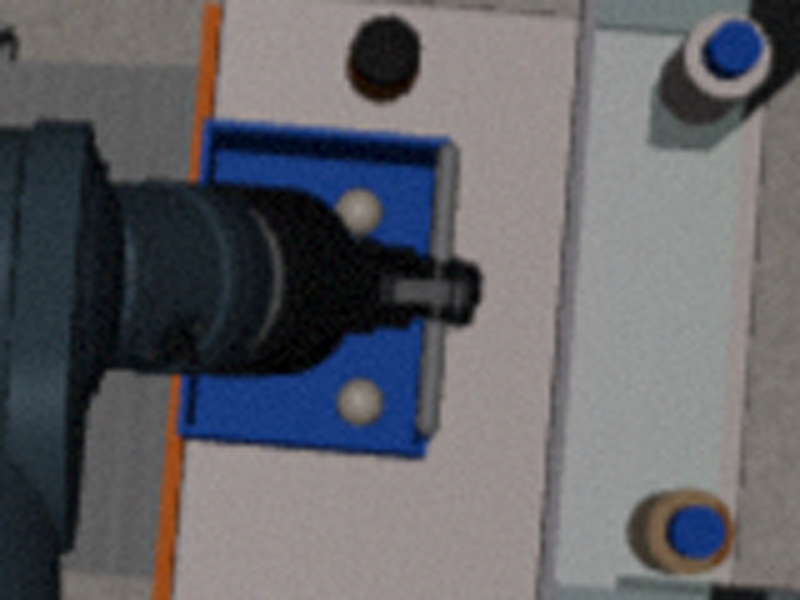

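View pics/scene8.png

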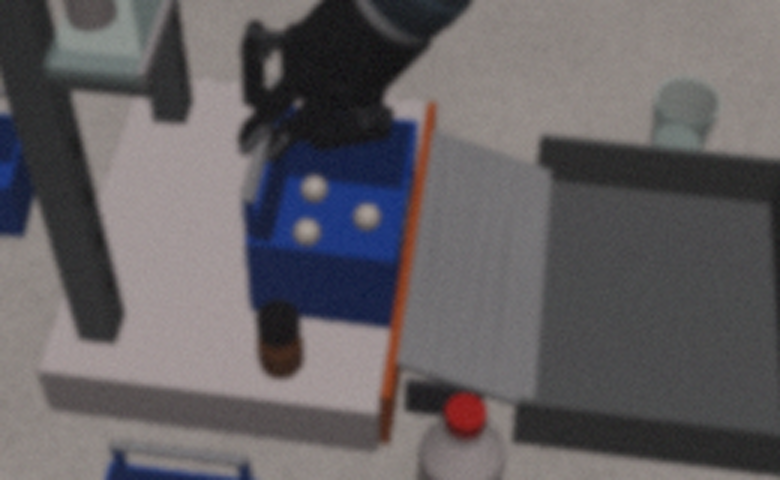

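Call:
apply_moves(
  rows=[
    [-1, [0.003, -0.0001, -0.0003], 0],
    [-1, [0.0034, -0.0001, -0.0003], 0],
    [-1, [0.0036, -0.0001, -0.0003], 0],
    [-1, [0.0036, -0.0001, -0.0002], 0],
    [-1, [0.0036, -0.0001, -0.0002], 0],
  ],
)

```text
t: 14.25
tool_pos: [0.5554, -0.1272, 0.1733]
tcp_rot: [0.7, 0.635, -0.195, 0.262]
contact_force: [-3.5, -9.8, 10.0]
gripper_width: 0.094
```

```bash
python3 s.py
```

```text
t 14.25 q [0.001, 0.36, -0.279, 0.858, -0.661, 0.073] p [0.5554, -0.1272, 0.1733] F [-3.5, -9.8, 10.0] w 0.094
x [ 0.118  0.787 -0.605] y [ 0.991 -0.057  0.119] z [ 0.059 -0.614 -0.787] az -0.225
```

Call:
apply_moves(
  rows=[
    [-1, [0.0042, -0.0003, 0.0005], 0],
    [-1, [0.0046, -0.0004, 0.0008], 0],
    [-1, [0.0046, -0.0004, 0.001], 0],
    [-1, [0.0046, -0.0004, 0.001], 0],
    [-1, [0.0046, -0.0004, 0.001], 0],
  ],
)

```text
t: 14.75
tool_pos: [0.5555, -0.1285, 0.1731]
tcp_rot: [0.697, 0.627, -0.21, 0.279]
contact_force: [-5.8, -11.5, 12.8]
gripper_width: 0.094
```

```bash
python3 s.py;  python3 - <<'E'
from w import *
f=r.grab_frame("wrist"); cv2.imwrite(f"pics/wrist9.png",f["color"][:,:,::-1])
E
```

```text
t 14.75 q [0.02, 0.377, -0.281, 0.855, -0.712, 0.105] p [0.5555, -0.1285, 0.1731] F [-5.8, -11.5, 12.8] w 0.094
x [ 0.127  0.755 -0.643] y [ 0.99  -0.059  0.126] z [ 0.057 -0.653 -0.756] az -0.227
```

View pics/wrist9.png

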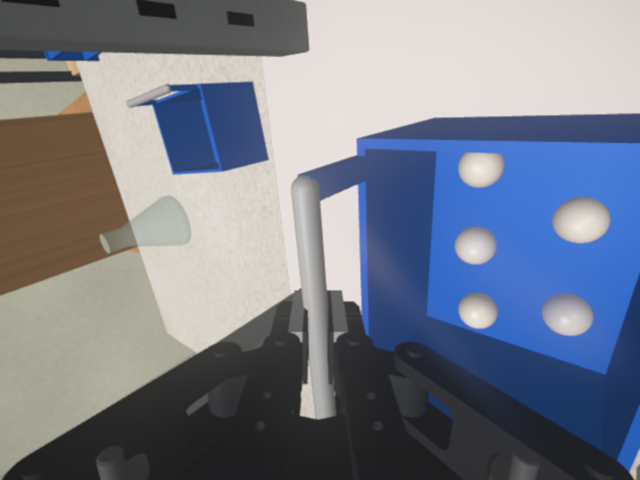

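```bash
cat > arc.py <<'E'
from h import *
from plant import r
import json,sys
st=json.load(open("fit.json"))["st"]
s=r.state(); M=R.from_quat(s["tcp_rot"]).as_matrix(); p=s["tool_pos"]
g=p+M[:,2]*r.pinch_z; gs=W2S(st,g)[0]*1e3; print("grasp st mm",gs.round(1))
off=np.array([2.,1.5]); rel=gs[1:]-off-[0,68]; print("R",np.hypot(*rel).round(1),"phi",np.degrees(np.arctan2(rel[1],rel[0])).round(1),"F st",(W2S([0,0,st[2]],s["contact_force"])[0]).round(1))
cur=gs
for ph in map(float,sys.argv[1:]):
    b=np.array([0,68])+157*np.array([np.cos(np.radians(ph)),np.sin(np.radians(ph))])+off
    t=np.array([gs[0],*b]); d=S2W([0,0,st[2]],(t-cur)/1e3)[0]; print(ph,t.round(1),"tool mm",(M.T@d*1e3).round(1)); cur=t
E
python3 s.py; python3 arc.py 129 126 123 120 117 113
```

```text
t 14.8 q [0.021, 0.377, -0.282, 0.855, -0.713, 0.105] p [0.5555, -0.1286, 0.173] F [-5.8, -12.7, 12.1] w 0.093
x [ 0.126  0.755 -0.644] y [ 0.99  -0.059  0.126] z [ 0.057 -0.653 -0.755] az -0.227
grasp st mm [  16.4 -101.1  187.1]
R 156.4 phi 131.2 F st [ -5.  -13.1  12.1]
129.0 [ 16.4 -96.8 191.5] tool mm [ 0.4  0.6 -6.1]
126.0 [ 16.4 -90.3 196.5] tool mm [ 1.7  0.6 -8. ]
123.0 [ 16.4 -83.5 201.2] tool mm [ 2.2  0.6 -7.9]
120.0 [ 16.4 -76.5 205.5] tool mm [ 2.6  0.6 -7.8]
117.0 [ 16.4 -69.3 209.4] tool mm [ 3.   0.5 -7.6]
113.0 [ 16.4 -59.3 214. ] tool mm [ 4.6  0.6 -9.9]
```

Call:
apply_moves(
  rows=[
    [-1, [0.0003, 0.0005, -0.005], 0],
    [-1, [0.001, 0.0005, -0.007], 0],
    [-1, [0.0017, 0.0006, -0.008], 0],
    [-1, [0.002, 0.0006, -0.008], 0],
    [-1, [0.0024, 0.0006, -0.008], 0],
  ],
)

```text
t: 15.3
tool_pos: [0.5543, -0.0981, 0.1957]
tcp_rot: [0.696, 0.628, -0.213, 0.277]
contact_force: [-1.2, -3.5, 0.7]
gripper_width: 0.09
```

```bash
python3 s.py; python3 arc.py 119 116 112 108 104 100
```

```text
t 15.3 q [0.076, 0.381, -0.21, 0.978, -0.713, 0.178] p [0.5543, -0.0981, 0.1957] F [-1.2, -3.5, 0.7] w 0.09
x [ 0.122  0.756 -0.643] y [ 0.991 -0.059  0.118] z [ 0.052 -0.652 -0.756] az -0.175
grasp st mm [ 13.5 -70.7 209.8]
R 158.0 phi 117.4 F st [-1.  -3.6  0.7]
119.0 [ 13.5 -74.1 206.8] tool mm [-0.7 -0.4  4.5]
116.0 [ 13.5 -66.8 210.6] tool mm [ 3.1  0.5 -7.6]
112.0 [ 13.5 -56.8 215.1] tool mm [ 4.8  0.6 -9.9]
108.0 [ 13.5 -46.5 218.8] tool mm [ 5.4  0.5 -9.5]
104.0 [ 13.5 -36.  221.8] tool mm [ 6.1  0.4 -9.1]
100.0 [ 13.5 -25.3 224.1] tool mm [ 6.7  0.3 -8.7]
```

Call:
apply_moves(
  rows=[
    [-1, [0.0038, 0.0006, -0.0075], 0],
    [-1, [0.0045, 0.0006, -0.009], 0],
    [-1, [0.005, 0.0006, -0.009], 0],
    [-1, [0.0058, 0.0005, -0.009], 0],
    [-1, [0.0065, 0.0005, -0.0085], 0],
  ],
)

```text
t: 15.8
tool_pos: [0.5582, -0.045, 0.2128]
tcp_rot: [0.696, 0.629, -0.211, 0.276]
contact_force: [-1.7, -2.2, -1.5]
gripper_width: 0.089
```

```bash
python3 s.py; python3 arc.py 97 93 89 85 81 77
python3 - <<'E'
from w import *
f=r.grab_frame("scene"); cv2.imwrite(f"pics/scene10.png",cv2.resize(f["color"][150:350,200:480,::-1],None,fx=2.8,fy=2.8,interpolation=2))
f=r.grab_frame("wrist"); cv2.imwrite(f"pics/wrist10.png",f["color"][:,:,::-1])
E
```

```text
t 15.8 q [0.169, 0.418, -0.104, 1.124, -0.706, 0.298] p [0.5582, -0.045, 0.2128] F [-1.7, -2.2, -1.5] w 0.089
x [ 0.12   0.758 -0.641] y [ 0.991 -0.057  0.118] z [ 0.053 -0.649 -0.759] az -0.08
grasp st mm [ 14.  -17.5 227. ]
R 158.7 phi 97.1 F st [-1.5 -2.3 -1.5]
97.0 [ 14.  -17.1 225.3] tool mm [ 1.4 -0.2  1. ]
93.0 [ 14.   -6.2 226.3] tool mm [ 7.7  0.2 -7.8]
89.0 [ 14.    4.7 226.5] tool mm [ 8.3  0.1 -7.2]
85.0 [ 14.   15.7 225.9] tool mm [ 8.7 -0.  -6.6]
81.0 [ 14.   26.6 224.6] tool mm [ 9.2 -0.1 -6. ]
77.0 [ 14.   37.3 222.5] tool mm [ 9.6 -0.2 -5.4]
```

View pics/scene10.png

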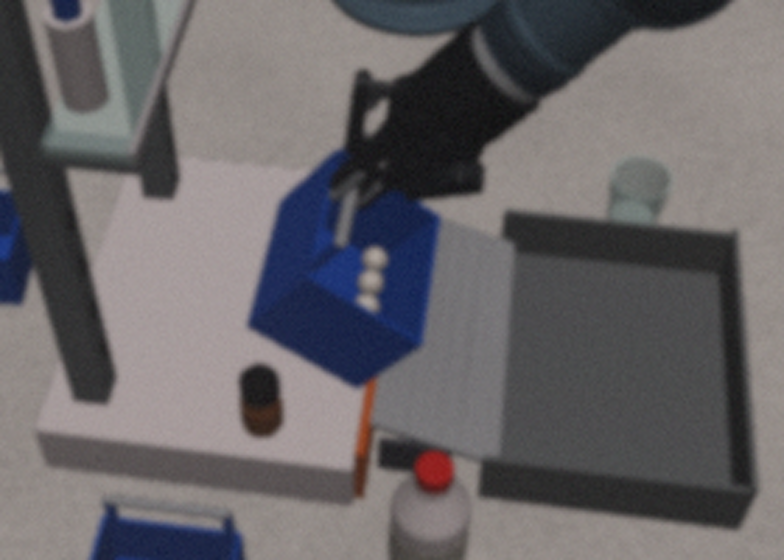

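View pics/wrist10.png

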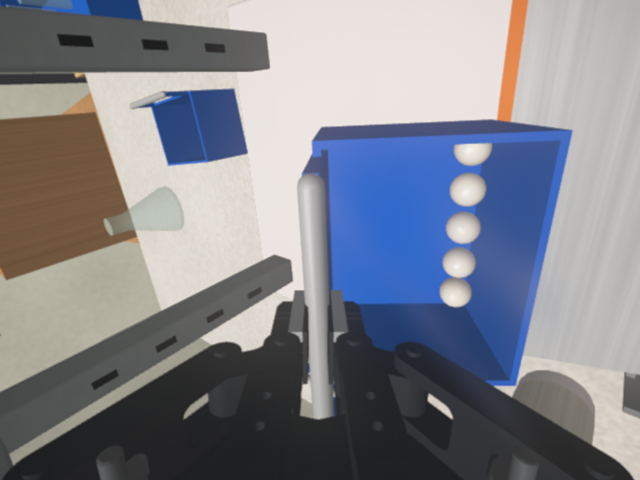

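Call:
apply_moves(
  rows=[
    [-1, [0.0082, 0, -0.0066], 0],
    [-1, [0.0086, 0, -0.0064], 0],
    [-1, [0.009, 0, -0.006], 0],
    [-1, [0.0094, -0.0001, -0.0053], 0],
    [-1, [0.0097, -0.0002, -0.0047], 0],
  ],
)

```text
t: 16.4
tool_pos: [0.5647, 0.0109, 0.2084]
tcp_rot: [0.696, 0.628, -0.209, 0.279]
contact_force: [1.0, -0.5, 4.2]
gripper_width: 0.088
```

```bash
python3 s.py; python3 arc.py 74 70 66 62 58 54
```

```text
t 16.4 q [0.264, 0.485, -0.015, 1.219, -0.7, 0.421] p [0.5647, 0.0109, 0.2084] F [1.0, -0.5, 4.2] w 0.088
x [ 0.124  0.757 -0.642] y [ 0.991 -0.056  0.125] z [ 0.059 -0.651 -0.757] az 0.019
grasp st mm [ 16.9  38.7 222.6]
R 157.4 phi 76.5 F st [ 1.  -0.5  4.2]
74.0 [ 16.9  45.3 220.4] tool mm [ 6.4 -0.2 -2.6]
70.0 [ 16.9  55.7 217. ] tool mm [10.1 -0.4 -4.2]
66.0 [ 16.9  65.9 212.9] tool mm [10.4 -0.5 -3.5]
62.0 [ 16.9  75.7 208.1] tool mm [10.6 -0.5 -2.7]
58.0 [ 16.9  85.2 202.6] tool mm [10.8 -0.6 -2. ]
54.0 [ 16.9  94.3 196.5] tool mm [10.9 -0.7 -1.2]
```

Call:
apply_moves(
  rows=[
    [-1, [0.0088, -0.0008, -0.0042], 0],
    [-1, [0.0096, -0.0009, -0.0038], 0],
    [-1, [0.01, -0.001, -0.0033], 0],
    [-1, [0.01, -0.001, -0.0026], 0],
    [-1, [0.01, -0.001, -0.0019], 0],
  ],
)

```text
t: 16.9
tool_pos: [0.5669, 0.0644, 0.1873]
tcp_rot: [0.696, 0.628, -0.207, 0.279]
contact_force: [1.2, -0.6, 2.5]
gripper_width: 0.089
```

```bash
python3 s.py; python3 arc.py 56 52 48 44 40 36
python3 - <<'E'
from w import *
f=r.grab_frame("scene"); cv2.imwrite(f"pics/scene11.png",cv2.resize(f["color"][150:350,200:480,::-1],None,fx=2.8,fy=2.8,interpolation=2))
f=r.grab_frame("wrist"); cv2.imwrite(f"pics/wrist11.png",f["color"][:,:,::-1])
E
```

```text
t 16.9 q [0.348, 0.559, 0.049, 1.272, -0.683, 0.527] p [0.5669, 0.0644, 0.1873] F [1.2, -0.6, 2.5] w 0.089
x [ 0.126  0.759 -0.639] y [ 0.99  -0.056  0.13 ] z [ 0.063 -0.649 -0.758] az 0.113
grasp st mm [ 15.7  92.1 201.5]
R 159.8 phi 55.7 F st [ 1.3 -0.6  2.5]
56.0 [ 15.7  89.8 199.7] tool mm [-0.6 -0.3  2.9]
52.0 [ 15.7  98.7 193.2] tool mm [10.9 -0.8 -0.8]
48.0 [ 15.7 107.1 186.2] tool mm [10.9 -0.9 -0.1]
44.0 [ 15.7 114.9 178.6] tool mm [10.9 -0.9  0.7]
40.0 [ 15.7 122.3 170.4] tool mm [10.8 -1.   1.5]
36.0 [ 15.7 129.  161.8] tool mm [10.7 -1.1  2.2]
```

View pics/scene11.png

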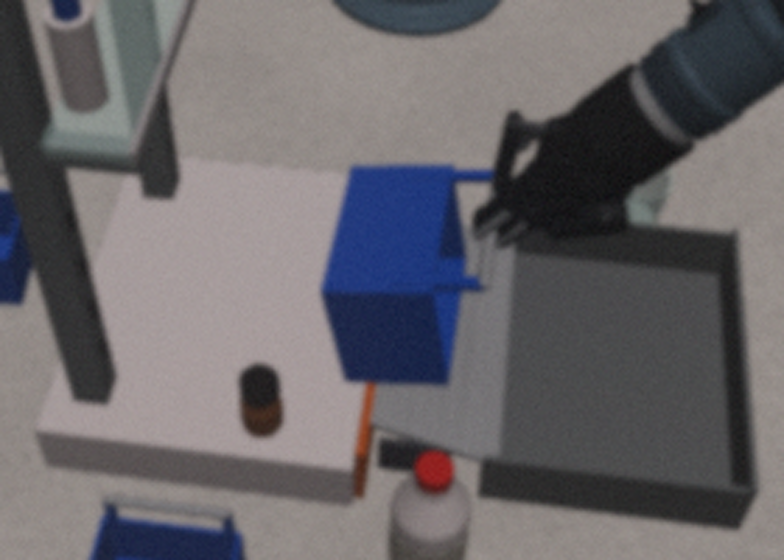

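View pics/wrist11.png

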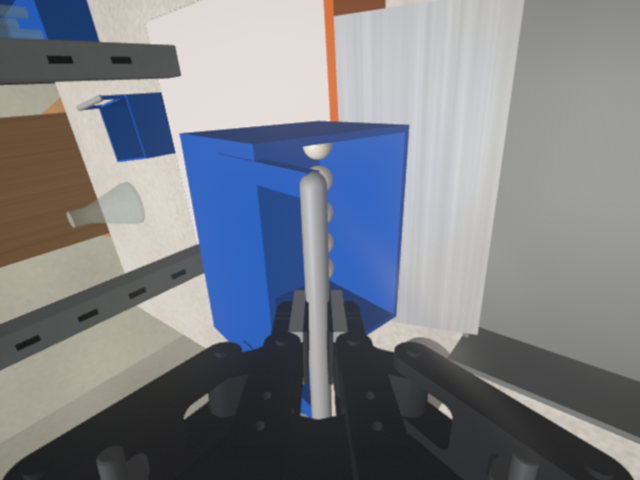

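Call:
apply_moves(
  rows=[
    [-1, [0.0102, -0.001, 0.0002], 0],
    [-1, [0.0102, -0.001, 0.0004], 0],
    [-1, [0.0102, -0.001, 0.0008], 0],
    [-1, [0.01, -0.0011, 0.0013], 0],
    [-1, [0.01, -0.0011, 0.002], 0],
  ],
)

```text
t: 17.5
tool_pos: [0.5715, 0.1035, 0.1505]
tcp_rot: [0.698, 0.627, -0.203, 0.281]
contact_force: [1.1, 2.0, 2.1]
gripper_width: 0.085
```

```bash
python3 s.py; python3 arc.py 36 33 30 27 24
```

```text
t 17.5 q [0.405, 0.634, 0.079, 1.262, -0.671, 0.597] p [0.5715, 0.1035, 0.1505] F [1.1, 2.0, 2.1] w 0.085
x [ 0.131  0.761 -0.636] y [ 0.989 -0.056  0.137] z [ 0.069 -0.647 -0.76 ] az 0.179
grasp st mm [ 17.8 131.4 164.7]
R 160.6 phi 36.3 F st [1.  2.1 2.1]
36.0 [ 17.8 129.  161.8] tool mm [ 0.  -0.4  3.7]
33.0 [ 17.8 133.7 155. ] tool mm [ 7.9 -0.9  2.2]
30.0 [ 17.8 138.  148. ] tool mm [ 7.8 -0.9  2.6]
27.0 [ 17.8 141.9 140.8] tool mm [ 7.6 -1.   3. ]
24.0 [ 17.8 145.4 133.4] tool mm [ 7.4 -1.   3.4]
```

Call:
apply_moves(
  rows=[
    [-1, [0.005, -0.0011, 0.0028], 0],
    [-1, [0.005, -0.0011, 0.0028], 0],
    [-1, [0.0045, -0.001, 0.0027], 0],
    [-1, [0.004, -0.0009, 0.0026], 0],
    [-1, [0.0025, -0.0006, 0.0018], 0],
  ],
)

```text
t: 18.0
tool_pos: [0.5765, 0.1179, 0.1258]
tcp_rot: [0.699, 0.627, -0.196, 0.283]
contact_force: [3.2, 3.1, 7.8]
gripper_width: 0.089
```

```bash
python3 s.py; python3 arc.py 24
python3 - <<'E'
from w import *
f=r.grab_frame("scene"); cv2.imwrite(f"pics/scene12.png",cv2.resize(f["color"][150:350,200:480,::-1],None,fx=2.8,fy=2.8,interpolation=2))
f=r.grab_frame("wrist"); cv2.imwrite(f"pics/wrist12.png",f["color"][:,:,::-1])
E
```

```text
t 18.0 q [0.423, 0.666, 0.071, 1.219, -0.667, 0.616] p [0.5765, 0.1179, 0.1258] F [3.2, 3.1, 7.8] w 0.089
x [ 0.138  0.765 -0.629] y [ 0.987 -0.054  0.151] z [ 0.081 -0.642 -0.763] az 0.202
grasp st mm [ 21.6 146.  140. ]
R 160.3 phi 26.1 F st [3.  3.3 7.8]
24.0 [ 21.6 145.4 133.4] tool mm [ 3.8 -1.   5.5]
```

View pics/scene12.png

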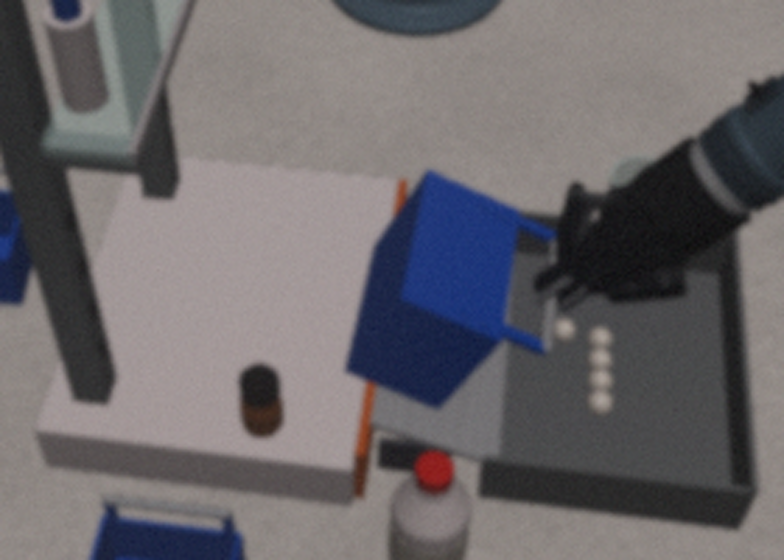

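View pics/wrist12.png

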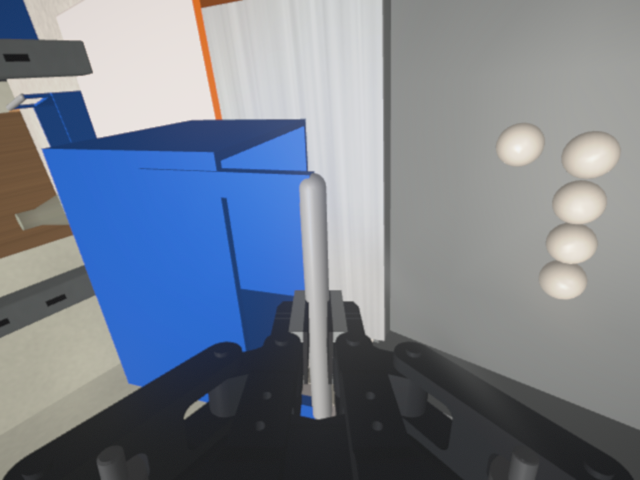

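Call:
apply_moves(
  rows=[
    [-1, [0.001, -0.0004, 0.0016], 0],
    [-1, [0.001, -0.0004, 0.0016], 0],
    [-1, [0.001, -0.0004, 0.0016], 0],
    [-1, [0.001, -0.0004, 0.0016], 0],
    [-1, [0, 0, 0], 0],
  ],
)

```text
t: 18.6
tool_pos: [0.5774, 0.1223, 0.1214]
tcp_rot: [0.699, 0.628, -0.191, 0.284]
contact_force: [-0.7, 1.2, 3.8]
gripper_width: 0.085
```

```bash
python3 s.py; python3 arc.py 24
python3 - <<'E'
from w import *
f=r.grab_frame("top"); cv2.imwrite(f"pics/top13.png",cv2.resize(f["color"][170:350,160:420,::-1],None,fx=3,fy=3,interpolation=2))
f=r.grab_frame("wrist"); cv2.imwrite(f"pics/wrist13.png",f["color"][:,:,::-1])
E
```

```text
t 18.6 q [0.428, 0.667, 0.065, 1.204, -0.664, 0.617] p [0.5774, 0.1223, 0.1214] F [-0.7, 1.2, 3.8] w 0.085
x [ 0.139  0.769 -0.624] y [ 0.986 -0.051  0.156] z [ 0.089 -0.637 -0.766] az 0.209
grasp st mm [ 22.2 150.3 135.7]
R 162.4 phi 24.1 F st [-0.8  1.1  3.8]
24.0 [ 22.2 145.4 133.4] tool mm [-2.3 -0.4  4.9]
```

View pics/top13.png

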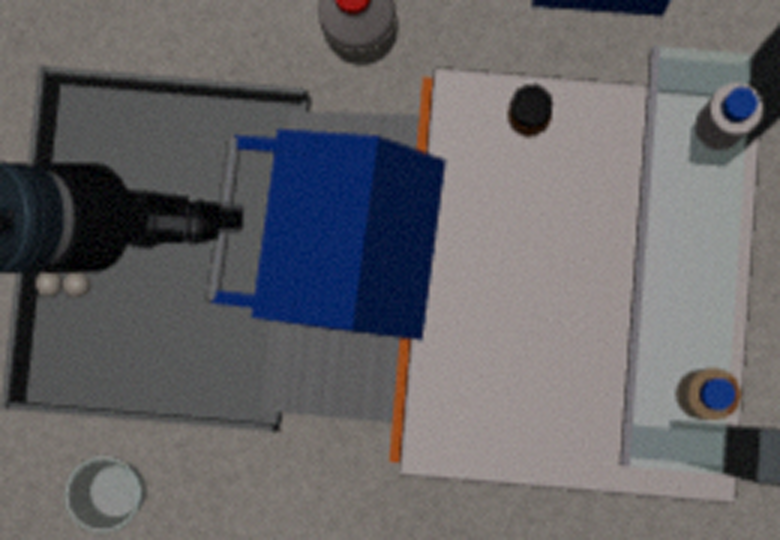

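View pics/wrist13.png

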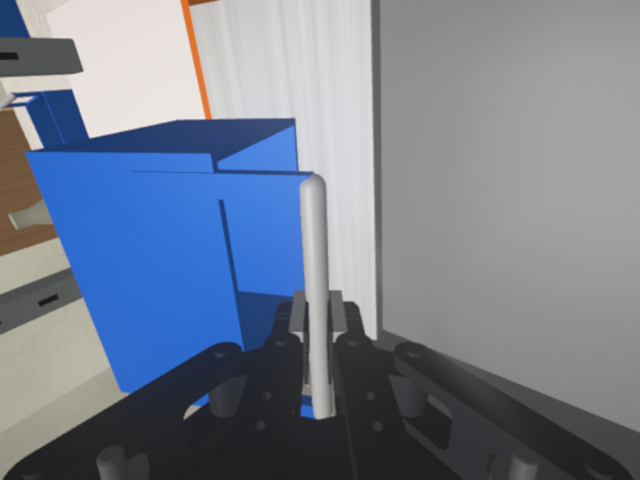

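```bash
cat > chk.py <<'E'
from w import *
import json,sys
st=json.load(open("fit.json"))["st"]
m=1e-3
def T2S(P,th,y0,s,x0): # tote pts -> station; front face (y=55) lies on chute plane; s: along-chute offset of bottom edge from lip outer edge
    # tote (y,z): at 110deg, z axis direction along chute down, y axis into chute
    a=np.radians(20); dz=np.array([np.cos(a),-np.sin(a)]); n=np.array([np.sin(a),np.cos(a)])
    P=np.atleast_2d(np.array(P,float)); o=np.array([8,68])+s*dz
    yz=o+P[:,2:3]*dz+(55-P[:,1:2])*n
    return np.c_[P[:,0]+x0,yz]*m
s,x0=float(sys.argv[1]),float(sys.argv[2])
print("bar st",T2S([[0,-53,122]],0,0,s,x0)/m)
for n,(a,b,c,d) in dict(top=(170,350,160,420),scene=(150,350,200,480)).items():
    f=r.grab_frame(n); k=2.8; im=cv2.resize(f["color"][a:b,c:d,::-1],None,fx=k,fy=k,interpolation=2)
    def ln(L,col):
        p=(proj(f,S2W(st,T2S(L,0,0,s,x0)))-[c,a]+.5)*k; cv2.polylines(im,[np.int32(p)],False,col,1,cv2.LINE_AA)
    for z in (0,85): ln([[70,55,z],[-70,55,z],[-70,-55,z],[70,-55,z],[70,55,z]],(0,0,255))
    ln([[-57,-53,122],[57,-53,122]],(255,255,255))
    cv2.imwrite(f"pics/chk_{n}_{sys.argv[3]}.png",im)
E
python3 chk.py -10 14 a
```

```text
bar st [[ 14.         150.18374901 131.18054699]]
```

View pics/chk_top_a.png

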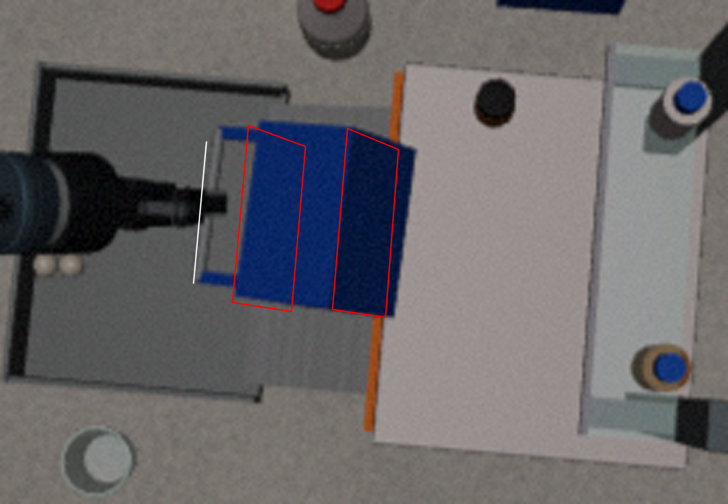

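View pics/chk_scene_a.png

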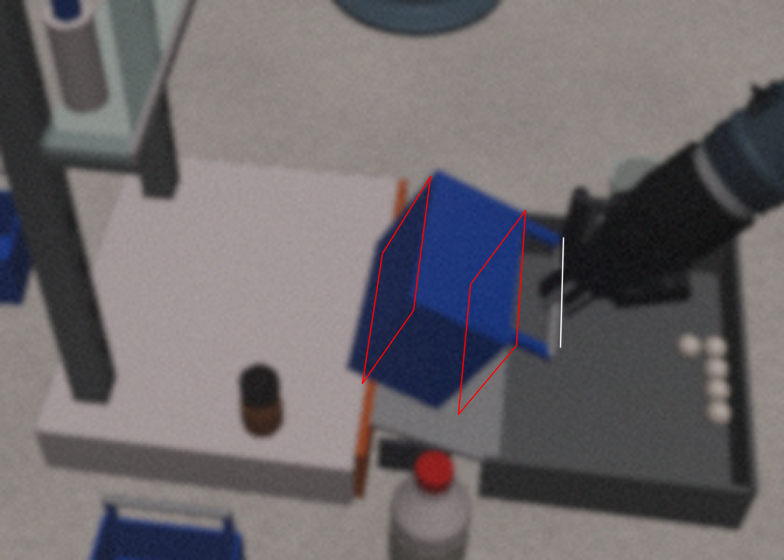

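```bash
python3 chk.py -20 18 b
```

```text
bar st [[ 18.         140.7868228  134.60074843]]
```

View pics/chk_top_b.png

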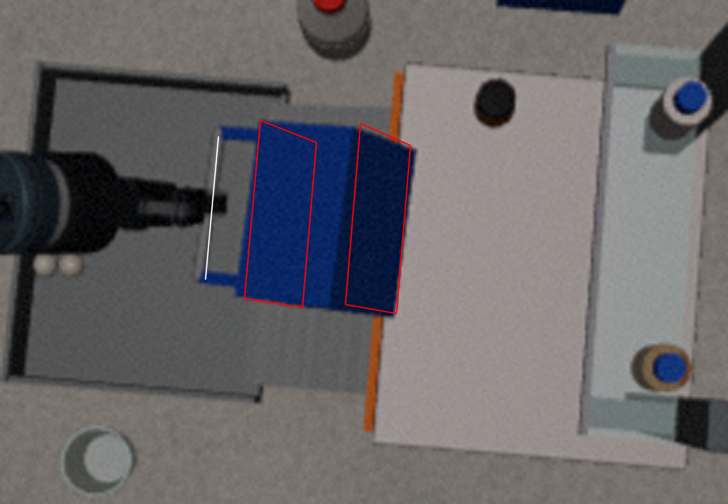

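View pics/chk_scene_b.png

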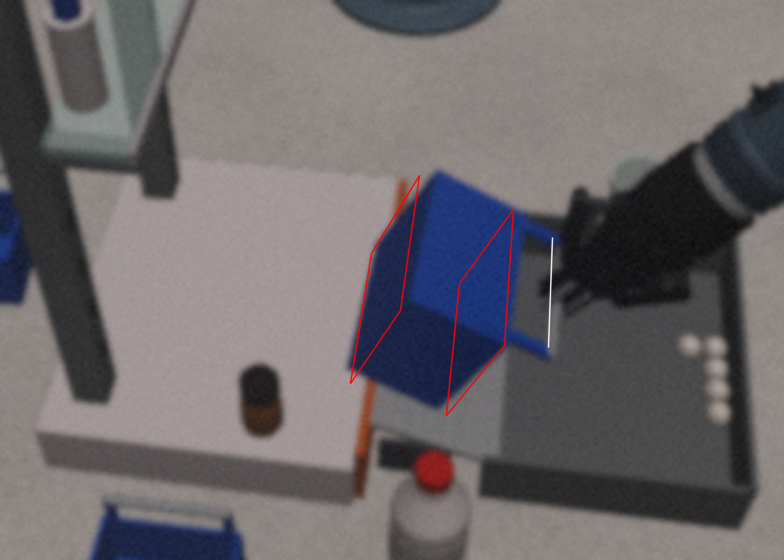

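```bash
cat > fit2.py <<'E'
from h import *
from plant import r
from scipy.optimize import least_squares
import json
st=json.load(open("fit.json"))["st"]
T=r.grab_frame("top"); S=r.grab_frame("scene"); k=2.8
tu=lambda x,y:((x)/k-.5+160,(y)/k-.5+170); su=lambda x,y:(x/k-.5+200,y/k-.5+150)
def fit(obs):
    def pts(p,P): # p=x0,y,z of tote edge (mm), theta, yaw
        q=np.array(P,float)-[0,55,0]; Rm=R.from_euler('zx',[p[4],-p[3]]).as_matrix()
        return (Rm@q+p[:3])*1e-3
    def res(p): return np.concatenate([proj(f,S2W(st,pts(p,P)))[0]-uv for f,uv,P in obs])
    a=least_squares(res,[14,0,70,1.92,0],loss='soft_l1',x_scale=[1,1,1,.01,.01])
    p=a.x; print("edge xyz",p[:3].round(1),"tip deg",np.degrees(p[3]).round(1),"yaw",p[4].round(3)); print("res",res(p).reshape(-1,2).round(1).tolist())
    print("bar",(pts(p,[0,-53,122])*1e3).round(1),"rim front",(pts(p,[0,55,85])*1e3).round(1))
E
python3 - <<'E'
from fit2 import *
fit([(S,su(438,172),(-70,-55,0)),(S,su(525,212),(-70,-55,85)),(S,su(514,345),(70,-55,85)),(S,su(412,303),(70,-55,0)),(S,su(349,370),(70,55,0)),(S,su(437,408),(70,55,85)),
(T,tu(258,122),(70,-55,85)),(T,tu(353,126),(70,-55,0)),(T,tu(333,307),(-70,-55,0)),(T,tu(235,296),(-70,-55,85)),(T,tu(415,148),(70,55,0)),(T,tu(394,317),(-70,55,0))])
E
```

```text
edge xyz [ 13.6 -12.6  87.5] tip deg 116.6 yaw 0.028
res [[-1.9, -1.5], [-1.0, -1.1], [-1.1, 0.7], [0.2, 0.7], [-0.5, 0.4], [0.8, 0.1], [-1.2, 0.3], [-1.7, -1.1], [-0.9, -0.8], [0.3, 1.1], [-0.8, 0.3], [1.1, 0.4]]
bar [ 16.6 144.7 129.5] rim front [13.6 63.4 49.5]
```

Call:
apply_moves(
  rows=[
    [-1, [-0.0022, 0.0002, -0.0003], 0],
    [-1, [-0.0024, 0.0002, -0.0003], 0],
    [-1, [-0.0024, 0.0002, -0.0003], 0],
    [-1, [-0.0024, 0.0002, -0.0003], 0],
    [-1, [-0.0015, 0.0001, -0.0002], 0],
  ],
)

```text
t: 19.5
tool_pos: [0.5759, 0.1159, 0.1279]
tcp_rot: [0.7, 0.628, -0.191, 0.282]
contact_force: [2.4, 1.6, 4.4]
gripper_width: 0.082
```

```bash
python3 s.py; python3 arc.py; python3 chk.py -20 14 c
```

```text
t 19.5 q [0.418, 0.651, 0.056, 1.205, -0.663, 0.606] p [0.5759, 0.1159, 0.1279] F [2.4, 1.6, 4.4] w 0.082
x [ 0.139  0.77  -0.622] y [ 0.986 -0.053  0.155] z [ 0.087 -0.635 -0.767] az 0.199
grasp st mm [ 21.1 143.8 142.2]
R 159.4 phi 27.1 F st [2.3 1.8 4.4]
bar st [[ 14.         140.7868228  134.60074843]]
```

View pics/chk_top_c.png

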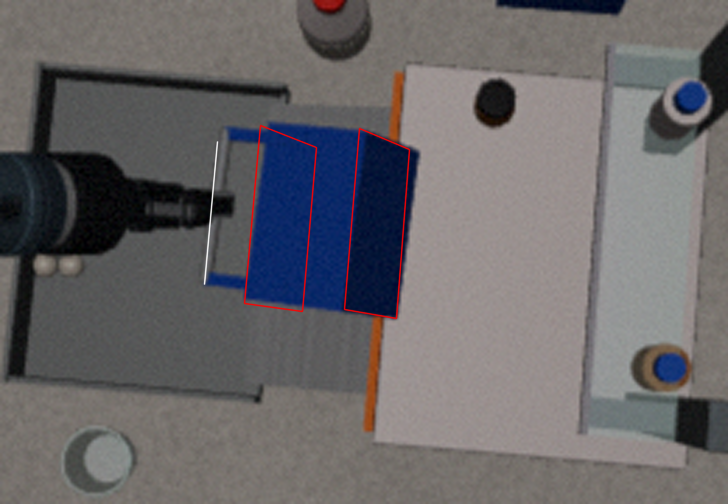

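View pics/chk_scene_c.png

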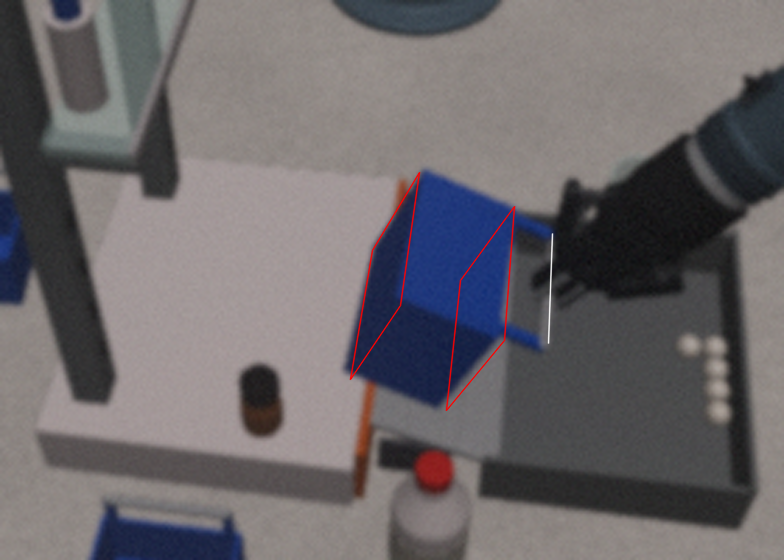

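Run:
```python
import cv2
a=cv2.imread("pics/chk_scene_c.png")[150:430,320:600]; cv2.imwrite("pics/cc.png",cv2.resize(a,None,fx=2,fy=2,interpolation=2))
from fit2 import *
fit([(S,su(422,170),(-70,-55,0)),(S,su(515,207),(-70,-55,85)),(S,su(506,339),(70,-55,85)),(S,su(400,301),(70,-55,0)),(S,su(346,370),(70,55,0)),(S,su(440,407),(70,55,85)),
(T,tu(265,122),(70,-55,85)),(T,tu(360,129),(70,-55,0)),(T,tu(343,309),(-70,-55,0)),(T,tu(243,298),(-70,-55,85)),(T,tu(418,151),(70,55,0)),(T,tu(398,317),(-70,55,0))])
```

```text
edge xyz [ 13.3 -14.8  83.6] tip deg 112.6 yaw 0.019
res [[-0.2, -1.2], [-0.2, -1.2], [-0.9, 0.6], [0.4, 0.6], [-0.2, 1.1], [0.0, -0.1], [-1.2, 0.7], [-0.2, -1.2], [-0.1, -0.5], [0.4, 1.2], [-1.1, -0.4], [0.8, 0.7]]
bar [ 15.4 139.4 136.3] rim front [13.3 63.7 50.9]
```

View pics/cc.png

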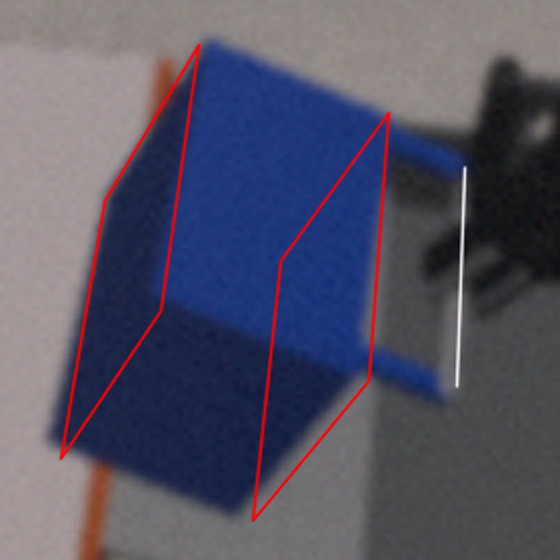

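Call:
apply_moves(
  rows=[
    [-1, [-0.002, 0.0002, -0.0002], 0],
    [-1, [-0.002, 0.0002, -0.0002], 0],
    [-1, [0, 0, 0], 0],
    [-0.79, [0, 0, 0], 0],
    [-0.76, [0, 0, 0], 0],
  ],
)

```text
t: 20.2
tool_pos: [0.5755, 0.1134, 0.1296]
tcp_rot: [0.7, 0.628, -0.191, 0.282]
contact_force: [1.3, 2.7, 0.7]
gripper_width: 0.12
```

```bash
python3 s.py; python3 arc.py; python3 chk.py -20 14 d
```

```text
t 20.2 q [0.414, 0.646, 0.052, 1.203, -0.662, 0.601] p [0.5755, 0.1134, 0.1296] F [1.3, 2.7, 0.7] w 0.12
x [ 0.139  0.771 -0.621] y [ 0.987 -0.054  0.154] z [ 0.086 -0.634 -0.768] az 0.195
grasp st mm [ 20.8 141.3 144. ]
R 157.9 phi 28.1 F st [1.2 2.7 0.7]
bar st [[ 14.         140.7868228  134.60074843]]
```

View pics/chk_scene_d.png

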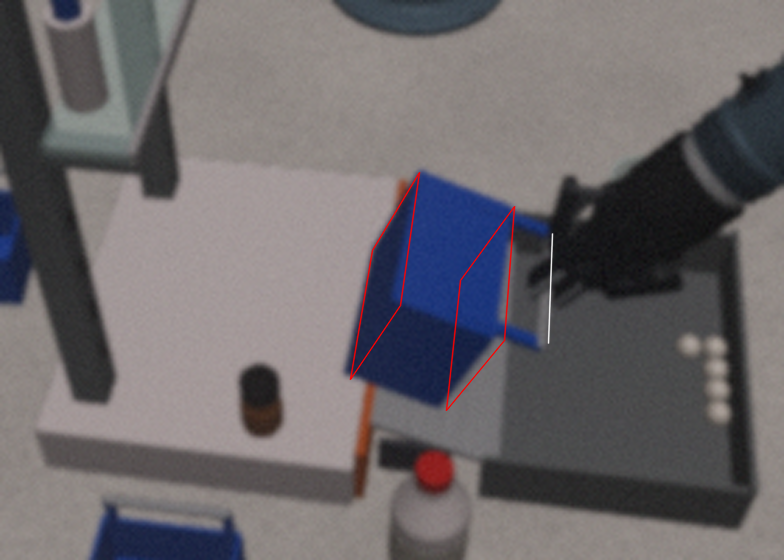

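Call:
apply_moves(
  rows=[
    [-0.72, [0, 0, 0], 0],
    [-0.7, [0, 0, 0], 0],
    [-0.66, [0, 0, 0], 0],
    [-0.62, [0, 0, 0], 0],
    [-0.6, [0, 0, 0], 0],
  ],
)

```text
t: 20.8
tool_pos: [0.5727, 0.1117, 0.1276]
tcp_rot: [0.7, 0.628, -0.195, 0.28]
contact_force: [-0.5, -0.7, 0.3]
gripper_width: 0.2
```

```bash
python3 s.py; python3 chk.py -20 14 e;  python3 - <<'E'
from w import *
f=r.grab_frame("wrist"); cv2.imwrite(f"pics/wrist14.png",f["color"][:,:,::-1])
E
```

```text
t 20.8 q [0.413, 0.648, 0.048, 1.205, -0.662, 0.602] p [0.5727, 0.1117, 0.1276] F [-0.5, -0.7, 0.3] w 0.2
x [ 0.136  0.769 -0.624] y [ 0.987 -0.055  0.148] z [ 0.08  -0.636 -0.767] az 0.193
bar st [[ 14.         140.7868228  134.60074843]]
```

View pics/chk_scene_e.png

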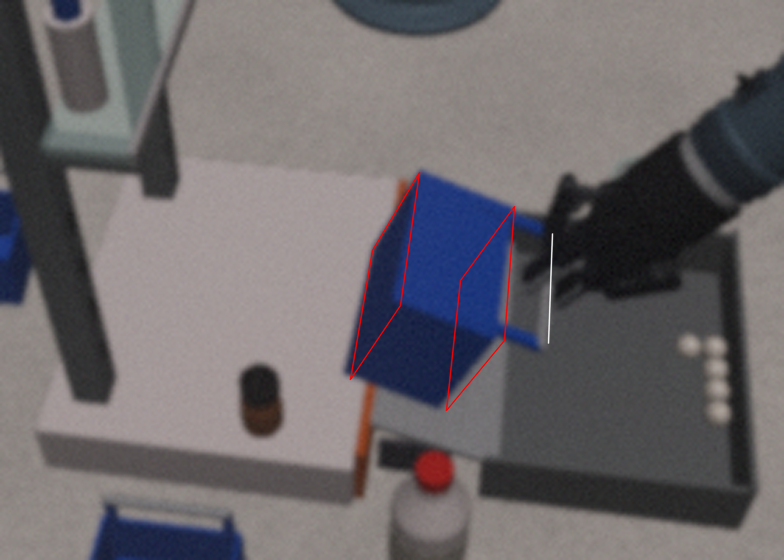

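View pics/wrist14.png

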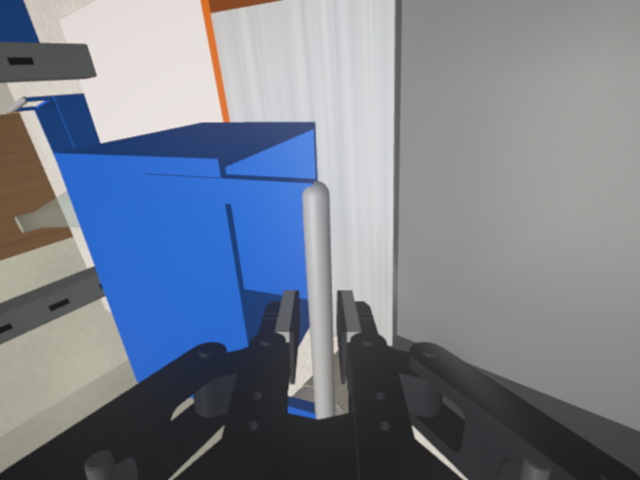

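Call:
apply_moves(
  rows=[
    [-0.5, [0, 0, -0.008], 0],
    [-0.5, [0, 0, -0.015], 0],
    [-0.5, [0, 0, -0.02], 0],
    [-0.5, [0, 0, -0.03], 0],
    [-0.5, [0, 0, -0.04], 0],
  ],
)

```text
t: 21.45
tool_pos: [0.561, 0.1828, 0.2149]
tcp_rot: [0.7, 0.627, -0.199, 0.279]
contact_force: [1.1, 0.8, 0.3]
gripper_width: 0.244
```

Call:
apply_moves(
  rows=[
    [-0.5, [0, 0, -0.04], 0],
    [-0.5, [0, 0, -0.04], 0],
    [-0.5, [0, 0, -0.03], 0],
    [-0.5, [0, 0, 0], 0],
    [-0.5, [0, 0, 0], 0],
  ],
)

```text
t: 21.95
tool_pos: [0.5521, 0.2604, 0.3086]
tcp_rot: [0.7, 0.627, -0.193, 0.28]
contact_force: [0.3, 0.0, 0.2]
gripper_width: 0.25
```

```bash
python3 s.py; python3 chk.py -20 14 f;  python3 - <<'E'
from w import *
f=r.grab_frame("scene"); cv2.imwrite(f"pics/scene15.png",f["color"][:,:,::-1])
f=r.grab_frame("wrist"); cv2.imwrite(f"pics/wrist15.png",f["color"][:,:,::-1])
E
```

```text
t 21.95 q [0.625, 0.816, 0.822, 1.954, -0.598, 0.852] p [0.5521, 0.2604, 0.3086] F [0.3, 0.0, 0.2] w 0.25
x [ 0.138  0.771 -0.622] y [ 0.987 -0.055  0.151] z [ 0.082 -0.635 -0.768] az 0.441
bar st [[ 14.         140.7868228  134.60074843]]
```

View pics/chk_scene_f.png

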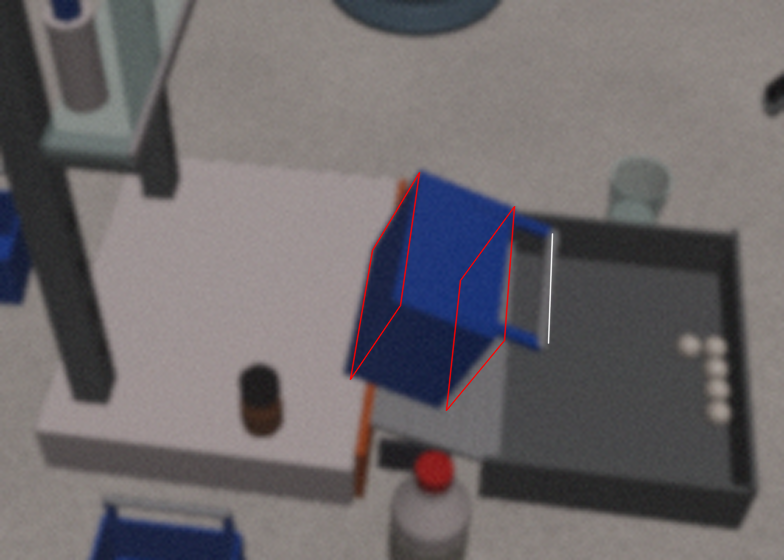

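View pics/wrist15.png

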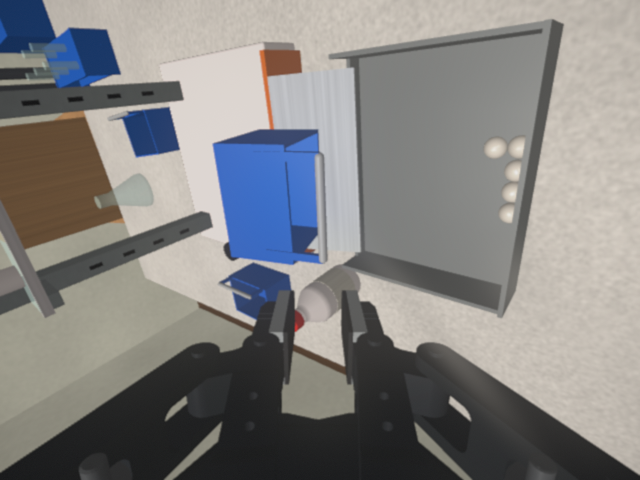

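View pics/chk_top_f.png

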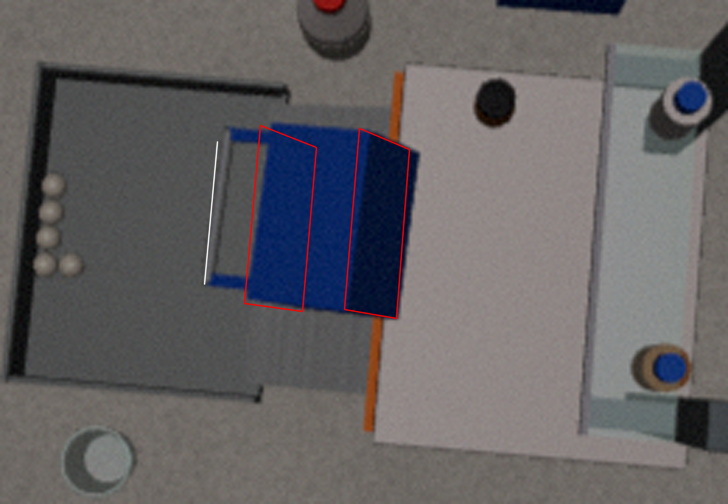

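```bash
python3 -c "
from plant import r
print(r.close_job())"
```

```text
the job is handed in; nothing more can be done
None
```

The tote is lying on its side on the chute, all five balls are in the tray, and the job was handed in at about 22 s.

- **Grip and slide:** I leaned the gripper about 31° and pinched the bar clear of the glass shelf. Closing the pads squared the tote most of the way, and the stop did the rest.
- **Press on the stop:** I pressed for about 1.5 s. The force along the push rose from about 2–2.7 N while sliding to 9–12.7 N, and the top camera showed the front parallel to the stop. The strongest part of the press probably tipped the tote 1–2°. It also leaned the gripper to about 41°, the upper part of the suggested 25–45°.
- **Tip and lower:** I swung the bar round the stop at about 0.1 m/s, with tool forces at or under about 9 N at every reading I took. It over-rotated slightly to about 117°, with its lower edge lifted. The cameras showed this, and I eased it back to about 112° before opening the fingers in small steps.

**Last checks:** The tote did not move between release and retreat, and the force reading was about zero. It rests a few millimetres uphill of the nominal spot on the chute. The jar, bottle and cup look unmoved in the pictures.

**Disagreements:** The gripper-based bar position and the camera fits differed by about 5–6 mm at the chute. I relied on the camera fits there.

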